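# Brush out the beakers and load the ultrasonic bath

## Robot

A 7-joint arm with a two-finger parallel gripper is mounted at the origin on the work surface. World frame = base frame: x ahead of the robot, y to its left, z up, the work surface at z = 0. Lengths are in m, angles in rad, forces in N, time in s.
With the tool pointing down it reaches from about 0.425 to 1.025 m from the base axis. Payload 3.6 kg.
Tool frame: the origin (TCP) lies between the finger pads; the fingertips stand 14 mm ahead of it and the grasp point (between the pads) lies 5 mm behind it; z points along the fingers, y is the line along which they close (so a half turn about z gives the same grasp; the last joint's range is limited). The gripper opens to 85 mm and grips with 20 to 120 N. Pads are 22 mm wide; open, the fingers measure 114 mm over their backs; the gripper's body (76 mm by 85 mm) begins 54 mm behind the grasp point. The pads swing forward as they close: fully open they stand 13 mm farther back than shut.
Start: joints at [1.103, 0.591, 0.048, 1.609, -0.033, 0.943, -0.034], TCP at [0.265, -0.675, 0.245] pointing down, gripper open.
Joint ranges: [-2.69, 2.69], [-0.47, 2.24], [-1.27, 1.36], [0.19, 2.51], [-1.53, 4.68], [0.08, 2.07], [-3.09, 3.09]. Speed limits (rad/s): [2.57, 2.57, 3.14, 3.14, 3.14, 3.14, 3.14].

## Interface

Orientations are given as a unit quaternion [x, y, z, w].
In Python, from bench import ctrl, grab_frame gives the robot as it stands.
- The arm moves only by the tool send_rows, never from a script. Its argument "motion" is a list of rows, each a list of 3 entries, a list of its own where there are three numbers: the shift along the tool's x, y, z in m, then the turn, a rotation vector about the tool's x, y, z in degrees, then the gripper command: -1 is shut, 1 is fully open, values between are in proportion. In form: [[[tx, ty, tz], [wx, wy, wz], fingers], ...]. A call has 1 to 12 rows; each row shifts and turns the commanded pose from where the row before left it, along the tool's axes as they then stand; what a row does not reach is not made up. A row lasts 1/12 s, in which the tool goes at most 41.7 mm and 7.16 degrees, less where a joint would pass 70% of its speed; a pose out of reach is approached as far as the arm can. A call is refused whole if a number of a shift passes 0.0417 or a number of a turn 7.16, either way. A call with a gripper value outside its range is refused whole. The fingers move at their own pace and stop on an object; "squeeze" is the grip in N (left out, the last holds). Time passes only in rows, so rows that do not move let the fingers close. It gives the time, the measured TCP pose, the force, the opening and the grip force at its end, in the units of the state.
- ctrl.sense(): the state, without advancing time (a new reading comes with each control period).
- grab_frame(name): name is "side" or "top" or "wrist"; returns a dict with "pixels" (420x560x3 uint8, blue, green, red), "depth" (420x560 float32, m along the optical axis (not along the pixel's ray), 0 where there is no reading), "fovy" (degrees; the focal length in pixels is half the picture's height over the tangent of half this angle, whatever the lens; pixels are square), "cx", "cy" (the principal point, pixels), "eye" and "orientation" of the camera in the world. Camera axes: x right, y up, looking along -z (the intrinsics and any distortion apply to the point x, -y, -z); pixel columns grow to the right and rows downward; lengths in m; the calibration is good to about 2 mm. A picture is of the moment at which its call begins.
- ctrl.job_done(): hands the job in; it is judged then, once.
The state is a dict: "time": time; "joints": joint angles; "joint_velocities": joint speeds; "tau": joint torques, N m; "tcp_pos": TCP position; "ee_rot": TCP orientation; "wrist_force": force on the tool from outside, world axes, zero at the start; "moment": the same for the moment, N m; "grip_width": finger opening in m; "grip_force": force on a finger pad.
Only numpy, scipy, OpenCV 4.12 (cv2) and the standard library are available. Lean on these libraries where they do the work, as an engineer would, in place of code of your own. Each camera call takes 0.05 s, during which the arm holds its last target. There are 200 camera calls.

## Task

Clean up the glass after the run: take the brush from its hanger and scrub each beaker in the spill tray right down to its floor, at least two strokes up and down, the palest residue first and the darkest last so that no dirt is carried over, then hang the brush back in its fork. Next set every beaker upright in the basket of the ultrasonic bath, turn the bath's timer knob to the red mark and, once all is ready, press the start button. The glass is thin: hold the beakers lightly (not above 40 N a finger), never ram the brush or a beaker against anything, set them down without dropping, and leave the other things where they are.

Things in the scene. Friction and masses are not known exactly. Their poses are not given: they have to be found in the camera images.
- beaker_pale: thin glass beaker, upright, pale yellow residue inside on its floor and lowest 20 of wall. Outer diameter 52, height 90, wall 2.5, inside floor 4 above the underside, 50 to 90 g. Origin: centre of underside, z up. Cracks if the two fingers' forces sum to over 80 N, the brush pushes over 40 N, it is pressed on the basket over 40 N, or falls over 2 cm. May be absent (None).
- beaker_amber: thin glass beaker, upright, amber residue inside on its floor and lowest 20 of wall. Outer diameter 52, height 90, wall 2.5, inside floor 4 above the underside, 50 to 90 g. Origin: centre of underside, z up. Cracks if the two fingers' forces sum to over 80 N, the brush pushes over 40 N, it is pressed on the basket over 40 N, or falls over 2 cm. May be absent (None).
- beaker_dark: thin glass beaker, upright, dark brown residue inside on its floor and lowest 20 of wall. Outer diameter 52, height 90, wall 2.5, inside floor 4 above the underside, 50 to 90 g. Origin: centre of underside, z up. Cracks if the two fingers' forces sum to over 80 N, the brush pushes over 40 N, it is pressed on the basket over 40 N, or falls over 2 cm. May be absent (None).
- brush: bottle brush, 208 long, 70 g, bristles down. Origin: lower tip (= point brush_tip), z up the stem. Soft white bristles, 45 across, 0 to 70 above the tip, offer no resistance; their stiff core is 20 across, rounded at the tip. Wire stem 6 across from 70 to 120, blue collar disc 28 across 120 to 125, round blue handle 20 across 125 to 200, ball end to 208.
- brush_tip (a point): lower tip of the brush's bristles, on its axis
- brush_collar (a point): underside of the brush's collar on its axis, 120 above the tip
- hanger: fixed steel brush hanger: foot, post and a level open fork 5 thick, top 145 above the bench. Origin on the bench under the fork seat; its -x points out of the open end. Slot 12 wide between two prongs, open end 28 before the seat, closed end 20 behind; the post, 70 behind, ends at the fork. The brush's collar rests on the prongs: lift it a little, draw it 60 along -x, then raise it.
- fork_seat (a point): mid-slot on the fork's top face, where the centre of the brush collar's underside rests when hung (15 either way along the slot is all right)
- tray: fixed white spill tray with a blue absorbent liner, 260 (its x) by 300 (its y), rim 18 high, floor top 6 above the bench; the dirty beakers stand in it. Origin: centre of its underside, on the bench.
- bath: fixed white ultrasonic bath (empty: it fills itself once started), 240 (its x) by 276 (its y) by 160 high. Origin: centre of its underside. Along its -x side on top runs the control strip with display, timer knob and start button; behind that the tank mouth, 146 (x) by 248 (y), with a wire basket.
- basket (a point): centre of the basket's flat floor, 100 above the bench and 60 below the tank's rim; axes as the bath's. The floor is 138 (x) by 240 (y); beakers may stand anywhere on it.
- start_top (a point): centre of the top face of the round green start button, 30 across, on the bath's control strip, moves down with it
- start (a joint): travel of the start button in m: 0 up, 0.006 fully down (5 N); it springs back. It counts as pressed beyond 0.004.
- dial (a joint): angle in rad of the bath's timer knob, growing clockwise seen from above, 0 to 2.0; at 0 the white pointer line on its grip points along the bath's -x. White scale marks lie 0.4 apart round it, the red mark at 1.2 (set within 0.12). It stays where it is left; turning it takes 0.03 N m.
- dial_grip (a point): on the axis of the timer knob, 6 below the top of its bar grip, at the height to grip. The black bar is 42 long (along the pointer line), 14 thick, 32 high, on a 44 disc 23 below this point.
- lead_pot: grey lead vial pot, 50 across, 72 high, 1.4 kg, in the tray; origin under its centre. Not part of the job: leave it where it is.
- reagent: small amber jar with black cap, 46 across, 85 high, in the tray; origin under its centre. Not part of the job: leave it where it is.
- vial: clear crimp-top vial, 25 across, 52 high, on the bench; origin under its centre. Not part of the job: leave it where it is.
- syringe: syringe with green plunger lying on the bench, 130 long (its x), 26 wide; origin under its middle. Not part of the job: leave it where it is.
- wash_bottle: white wash bottle with red cap and spout, 66 across, 200 high; origin under its centre. Not part of the job: leave it where it is.
- dosimeter: white hand-held dose meter lying on the bench, 65 by 65 by 22; origin under its centre. Not part of the job: leave it where it is.

How it is judged:
By the outcome, as a careful person would: the job done as asked, in the order asked, and still so for the second after the job is handed in, with the robot touching nothing.
Of beaker_pale, beaker_amber, beaker_dark only 2 to 3 are there at a start; the rules pass over those that are not, and their reading is None.
At some moment in a run one of beaker_pale, beaker_amber, beaker_dark may be knocked a few centimetres aside while the robot is not near it.
It also fails if it takes over 210 s, if anything falls off the work surface, if the arm or the gripper's body presses on something with over 40 N, if the wrist force passes 120 N, or if a joint passes its speed limit or range.

## Working session

There is one attempt and no reset: what is moved stays moved. The work goes in short steps, Python scripts to look and compute and a tool call to move; the robot and the scene stay as the last step left them, time stands still between calls to the robot, and variables do not carry over. Pictures are saved under pics/ and viewed, at most 14 in all, crops included, and the job is handed in when it is done.

Besides the shell and the picture viewer there is one more tool, called as a command line: name --argument value ..., lists and objects as JSON in quotes. send_rows: Moves the arm, as the interface text tells. Its arguments: {"type":"object","properties":{"motion":{"type":"array","items":{"type":"array"}},"squeeze":{"type":"number"}},"required":["motion"]}

```bash
ls; mkdir -p pics
cat > h.py <<'E'
import numpy as np, cv2
from bench import ctrl, grab_frame
from scipy.spatial.transform import Rotation as R
def cloud(f):
    d=f["depth"];h,w=d.shape;F=h/2/np.tan(np.radians(f["fovy"])/2)
    v,u=np.mgrid[:h,:w]
    p=np.stack([(u-f["cx"])/F*d,-(v-f["cy"])/F*d,-d],-1)
    P=p@R.from_quat(f["orientation"]).as_matrix().T+np.array(f["eye"])
    P[d==0]=np.nan
    return P
def snap(n,tag):
    f=grab_frame(n);cv2.imwrite(f"pics/{tag}.png",f["pixels"]);np.savez(f"{tag}.npz",P=cloud(f),px=f["pixels"]);return f
E
python3 - <<'E'
from h import *
for n in("top","side"):
    f=snap(n,n+"0");print({k:f[k] for k in f if k not in("pixels","depth")})
s=ctrl.sense();print({k:np.round(v,3) for k,v in s.items()})
a=cv2.imread("pics/top0.png");print(a.shape)
E
```

```text
pics
{'fovy': 48.86071332226859, 'cx': 274.7717076176213, 'cy': 208.13094234196592, 'eye': array([0.29181707, 0.01264193, 1.47246682]), 'orientation': array([-0.0606387 ,  0.07068276,  0.71413146, -0.69378899])}
{'fovy': 48.98252256741334, 'cx': 282.7016164269499, 'cy': 208.92326628460586, 'eye': array([0.04663922, 0.98037378, 0.79895541]), 'orientation': array([-0.116737  ,  0.48242155,  0.84258048, -0.20904556])}
{'time': np.float64(0.1), 'joints': array([ 1.103,  0.592,  0.048,  1.61 , -0.033,  0.943, -0.034]), 'joint_velocities': array([-0.   , -0.002, -0.001, -0.003,  0.001,  0.001, -0.001]), 'tau': array([ 5.0000e-03, -5.5000e+01,  1.5530e+00, -1.9882e+01,  1.0000e-02,
        4.0000e-03,  0.0000e+00]), 'tcp_pos': array([ 0.265, -0.674,  0.244]), 'ee_rot': array([ 0.983,  0.186, -0.   , -0.001]), 'wrist_force': array([0.855, 0.347, 0.577]), 'moment': array([0.   , 0.038, 0.005]), 'grip_force': np.float64(0.0), 'grip_width': np.float64(0.085)}
(420, 560, 3)
```

View pics/top0.png

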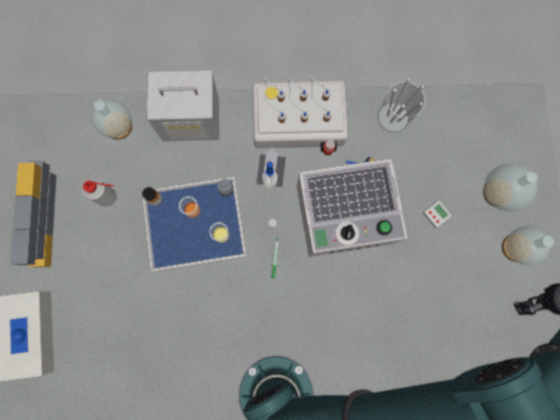

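View pics/side0.png

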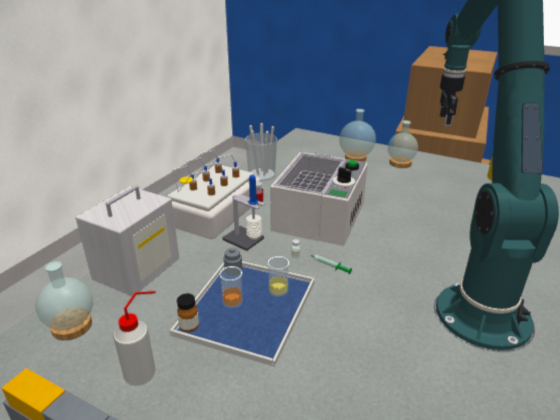

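Run:
```python
from h import *
Z=np.load("top0.npz");P=Z["P"];px=Z["px"]
a=cv2.resize(px[135:285,130:290],None,fx=5,fy=5,interpolation=cv2.INTER_CUBIC)
cv2.imwrite("pics/c1.png",cv2.resize(px[140:275,130:290],None,fx=5*.85,fy=5*.85,interpolation=cv2.INTER_CUBIC))
cv2.imwrite("pics/c2.png",cv2.resize(px[150:260,240:420],None,fx=4.4,fy=4.4,interpolation=cv2.INTER_CUBIC))
for n in("top0","side0"):
    Z=np.load(n+".npz");P=Z["P"].reshape(-1,3);c=Z["px"].reshape(-1,3).astype(int)
    b,g,r=c.T;ok=~np.isnan(P[:,0])
    def rep(nm,m,):
        m=m&ok
        if m.sum()>3:print(n,nm,m.sum(),np.round(np.median(P[m],0),3),np.round(np.percentile(P[m],5,axis=0),3),np.round(np.percentile(P[m],95,axis=0),3))
    reg=(P[:,0]>.4)&(P[:,0]<.85)
    inb=(P[:,1]>-.35)&(P[:,1]<.45)&reg
    rep("yellow",inb&(r>150)&(g>140)&(b<110)&(P[:,2]<.12)&(P[:,1]>0))
    rep("amber",inb&(r>150)&(g<140)&(b<90)&(g>50)&(P[:,2]<.12)&(P[:,1]>0))
    rep("blue handle",inb&(b>110)&(r<60)&(g<110)&(P[:,2]>.15))
    rep("green btn",inb&(g>90)&(r<60)&(b<90)&(P[:,2]>.15))
    rep("bathtop",inb&(P[:,2]>.15)&(P[:,2]<.172)&(P[:,1]<-.02))
    rep("black knob",inb&(P[:,2]>.18)&(r<50)&(g<50)&(b<50)&(P[:,1]<-.02))
    rep("fork",inb&(P[:,2]>.135)&(P[:,2]<.15)&(P[:,1]>-.03)&(P[:,1]<.1))
    rep("foot",inb&(P[:,2]>.004)&(P[:,2]<.2)&(P[:,1]>.0)&(P[:,1]<.1)&(r<90))
    # glass rim
    rep("rims",inb&(P[:,2]>.08)&(P[:,2]<.105)&(P[:,1]>.1))
```

```text
top0 yellow 21 [0.505 0.175 0.016] [0.491 0.153 0.01 ] [0.564 0.253 0.036]
top0 amber 92 [0.573 0.256 0.013] [0.544 0.229 0.006] [0.588 0.273 0.067]
top0 blue handle 32 [0.645 0.001 0.227] [ 0.641 -0.005  0.157] [0.653 0.008 0.234]
top0 green btn 30 [ 0.477 -0.32   0.179] [ 0.461 -0.337  0.167] [ 0.487 -0.305  0.183]
top0 bathtop 3227 [ 0.485 -0.204  0.161] [ 0.423 -0.341  0.155] [ 0.66  -0.1    0.167]
top0 black knob 43 [ 0.463 -0.208  0.202] [ 0.445 -0.219  0.183] [ 0.474 -0.204  0.207]
top0 fork 245 [ 0.685 -0.002  0.145] [ 0.626 -0.016  0.14 ] [0.717 0.019 0.149]
top0 foot 68 [0.661 0.027 0.013] [0.443 0.001 0.006] [0.735 0.099 0.185]
top0 rims 554 [0.61  0.271 0.092] [0.474 0.147 0.081] [0.824 0.391 0.101]
side0 yellow 76 [0.475 0.182 0.041] [0.464 0.171 0.031] [0.49  0.186 0.051]
side0 amber 82 [0.555 0.273 0.042] [0.546 0.259 0.032] [0.568 0.279 0.05 ]
side0 blue handle 70 [0.649 0.007 0.182] [ 0.643 -0.107  0.151] [0.828 0.013 0.229]
side0 green btn 51 [ 0.464 -0.305  0.178] [ 0.434 -0.321  0.162] [ 0.481 -0.13   0.184]
side0 bathtop 1553 [ 0.491 -0.163  0.162] [ 0.423 -0.342  0.152] [ 0.665 -0.09   0.167]
side0 black knob 92 [ 0.46  -0.208  0.194] [ 0.443 -0.214  0.182] [ 0.477 -0.202  0.204]
side0 fork 202 [0.682 0.004 0.146] [ 0.629 -0.019  0.141] [0.723 0.021 0.149]
side0 foot 418 [0.671 0.016 0.014] [0.644 0.003 0.006] [0.732 0.043 0.188]
side0 rims 1290 [0.608 0.268 0.091] [0.473 0.141 0.081] [0.821 0.387 0.102]
```

View pics/c1.png

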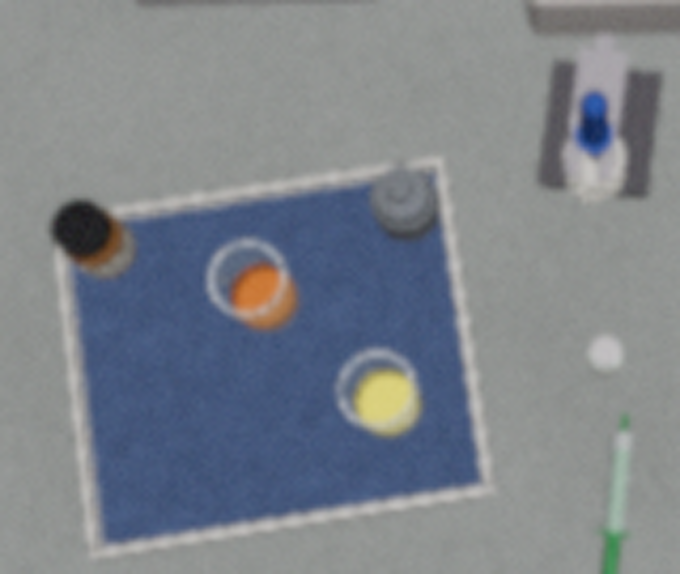

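View pics/c2.png

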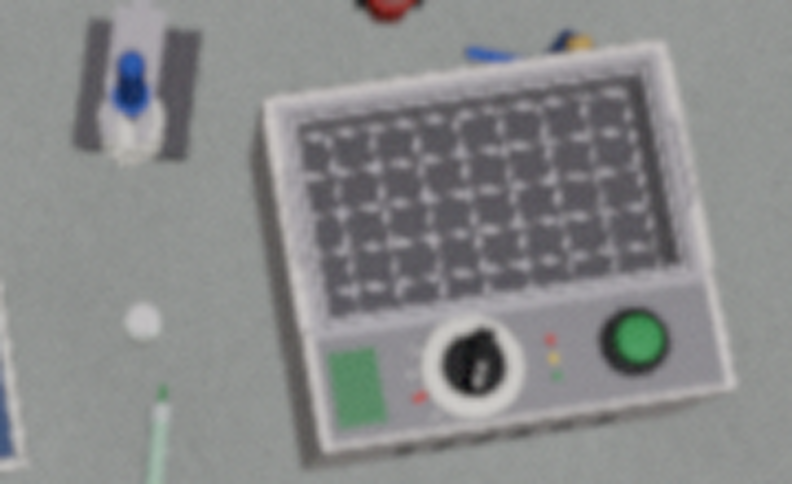

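```bash
cat >> h.py <<'E'
def ring(P,c0,z,tol=.008,rad=.04,ro=.02475):
    from scipy.optimize import least_squares
    m=(abs(P[...,2]-z)<tol)&(np.hypot(P[...,0]-c0[0],P[...,1]-c0[1])<rad)
    q=P[m][:,:2]
    s=least_squares(lambda c:np.hypot(*(q-c).T)-ro,c0,loss="soft_l1",f_scale=.002)
    return s.x,len(q),np.median(abs(s.fun)),np.median(P[m][:,2])
E
python3 - <<'E'
from h import *
for n in("top0","side0"):
    Z=np.load(n+".npz");P=Z["P"];c=Z["px"].astype(int)
    for c0 in((.49,.17),(.56,.26)):print(n,ring(P,np.array(c0),.096))
    b,g,r=c[...,0],c[...,1],c[...,2]
    m=(b>110)&(r<80)&(g<120)&(P[...,2]>.15)&(P[...,1]>-.02)&(P[...,1]<.03)&(P[...,0]<.7)
    q=P[m];print("handle",m.sum());
    for lo,hi in((.15,.17),(.17,.2),(.2,.22),(.22,.24)):
        k=q[(q[:,2]>lo)&(q[:,2]<hi)]
        if len(k):print(lo,len(k),np.round(k.mean(0),4),np.round(np.ptp(k,axis=0),3))
    k=P[(abs(P[...,2]-.143)<.006)&(P[...,1]>-.03)&(P[...,1]<.04)&(P[...,0]>.59)&(P[...,0]<.74)]
    for lo in np.arange(.61,.73,.01):
        j=k[(k[:,0]>=lo)&(k[:,0]<lo+.01)]
        if len(j):print("fork x",round(lo,2),len(j),np.round(np.percentile(j[:,1],[5,50,95]),3))
    m=(abs(P[...,2]-.16)<.006)&(P[...,1]<-.05)&(P[...,1]>-.4)&(P[...,0]<.75)&(P[...,0]>.38)
    q=P[m][:,:2].astype(np.float32);rc=cv2.minAreaRect(q);print("bath",rc)
    m=(P[...,2]>.172)&(g>r+40)&(g>b+30)&(P[...,1]<-.25);print("btn",P[m].mean(0),m.sum())
    m=(P[...,2]>.195)&(P[...,2]<.215)&(P[...,1]<-.15)&(P[...,1]>-.26)&(P[...,0]<.52)&(P[...,0]>.42)
    rc=cv2.minAreaRect(P[m][:,:2].astype(np.float32));print("knob",rc,m.sum(),np.median(P[m],0))
E
```

```text
top0 (array([0.48384655, 0.16139417]), 80, np.float64(0.0010465420304076548), np.float64(0.09498916925112522))
top0 (array([0.56616672, 0.25296884]), 84, np.float64(0.0011573898097601565), np.float64(0.09499168892660459))
handle 58
0.15 12 [0.6432 0.0027 0.158 ] [0.008 0.018 0.019]
0.17 7 [0.6441 0.0048 0.1791] [0.007 0.017 0.027]
0.2 1 [ 0.646  -0.0047  0.205 ] [0. 0. 0.]
0.22 25 [0.6486 0.0032 0.2301] [0.015 0.011 0.012]
fork x 0.62 23 [-0.007  0.001  0.025]
fork x 0.63 27 [-0.008  0.013  0.022]
fork x 0.64 17 [-0.011  0.007  0.022]
fork x 0.65 8 [-0.011  0.002  0.019]
fork x 0.66 16 [-0.015 -0.008  0.018]
fork x 0.67 14 [-0.015 -0.009  0.016]
fork x 0.68 31 [-0.017 -0.003  0.015]
fork x 0.69 37 [-0.016 -0.003  0.012]
fork x 0.7 35 [-0.019 -0.004  0.011]
fork x 0.71 19 [-0.016 -0.004  0.008]
fork x 0.72 7 [-0.009 -0.004 -0.002]
bath ((0.5410401821136475, -0.23511271178722382), (0.24183237552642822, 0.2775056064128876), 7.029003620147705)
btn [ 0.47244334 -0.31897623  0.18046732] 86
knob ((0.459545761346817, -0.21223752200603485), (0.014276614412665367, 0.04141361638903618), 76.8264
[... 514 characters left out ...]
 0.002  0.026]
fork x 0.63 18 [-0.007  0.011  0.022]
fork x 0.64 19 [-0.008  0.015  0.024]
fork x 0.65 10 [-0.001  0.018  0.02 ]
fork x 0.66 8 [0.01  0.017 0.019]
fork x 0.67 17 [-0.008  0.006  0.018]
fork x 0.68 26 [-0.017 -0.002  0.016]
fork x 0.69 20 [-0.02   0.002  0.016]
fork x 0.7 26 [-0.019 -0.002  0.012]
fork x 0.71 20 [-0.014  0.001  0.012]
fork x 0.72 8 [-0.013 -0.006  0.004]
bath ((0.5459558963775635, -0.23552222549915314), (0.2415233701467514, 0.2877594232559204), 6.967449188232422)
btn [ 0.47294029 -0.31307333  0.18017219] 48
knob ((0.46204495429992676, -0.21189633011817932), (0.016174282878637314, 0.04234476014971733), 73.86172485351562) 64 [ 0.45935353 -0.2090921   0.20226903]
```

send_rows --motion '[[[0, 0, -0.03], [0, 0, 7.15], 1], [[0, 0, -0.03], [0, 0, 7.15], 1], [[0, 0, -0.03], [0, 0, 7.1], 1], [[0.019, -0.034, 0], [0, 0, 0], 1], [[0.019, -0.034, 0], [0, 0, 0], 1], [[0.019, -0.034, 0], [0, 0, 0], 1], [[0.019, -0.034, 0], [0, 0, 0], 1], [[0.019, -0.034, 0], [0, 0, 0], 1], [[0.019, -0.034, 0], [0, 0, 0], 1], [[0.019, -0.034, 0], [0, 0, 0], 1], [[0.019, -0.034, 0], [0, 0, 0], 1], [[0.019, -0.034, 0], [0, 0, 0], 1]]'

```text
time: 1.1
tcp_pos: [0.4359, -0.3669, 0.335]
ee_rot: [1.0, 0.0, -0.0, -0.0]
wrist_force: [0.9, -0.4, 0.7]
grip_width: 0.0858
grip_force: 0.0
```

send_rows --motion '[[[0.019, -0.034, 0], [0, 0, 0], 1], [[0.019, -0.034, 0], [0, 0, 0], 1], [[0.019, -0.034, 0], [0, 0, 0], 1], [[0.019, -0.034, 0], [0, 0, 0], 1], [[0.019, -0.034, 0], [0, 0, 0], 1], [[0.019, -0.034, 0], [0, 0, 0], 1], [[0.019, -0.034, 0], [0, 0, 0], 1], [[0.019, -0.034, 0], [0, 0, 0], 1], [[0.01, -0.034, 0], [0, 0, 0], 1], [[0, -0.034, 0], [0, 0, 0], 1], [[0, -0.02, 0], [0, 0, 0], 1], [[0, 0, 0], [0, 0, 0], 1]]'

```text
time: 2.1
tcp_pos: [0.5972, -0.0011, 0.3347]
ee_rot: [1.0, 0.005, -0.001, -0.002]
wrist_force: [0.1, -0.1, 0.8]
grip_width: 0.0858
grip_force: 0.0
```

Run:
```python
from h import *
s=ctrl.sense();print(s["tcp_pos"],R.from_quat(s["ee_rot"]).as_euler("ZYX",degrees=True),s["wrist_force"])
f=snap("wrist","w1");P=cloud(f);print(f["eye"],f["fovy"],f["cx"],f["cy"])
c=f["pixels"].astype(int)
for lo,hi in((.14,.15),(.15,.18),(.18,.2),(.2,.222),(.222,.24)):
    m=(P[...,2]>lo)&(P[...,2]<hi)&(abs(P[...,0]-.65)<.06)&(abs(P[...,1])<.05)&(c[...,0]>c[...,2]+40)
    if m.sum():print(lo,m.sum(),np.round(np.percentile(P[m],[5,50,95],axis=0)[:, :2],4).tolist())
```

```text
[ 0.59722323 -0.00111174  0.33470421] [ 5.98432472e-01  6.87694335e-02 -1.79766568e+02] [ 0.08660356 -0.08830216  0.75259877]
[ 0.6688594  -0.00144164  0.46253716] 59.40218717176614 279.88167749501844 210.0424464573322
0.14 207 [[0.6488, -0.0122], [0.6611, -0.006], [0.6658, 0.0113]]
0.15 48 [[0.653, -0.0108], [0.6623, 0.0013], [0.6657, 0.0117]]
0.18 11 [[0.6592, -0.0059], [0.6625, -0.0011], [0.6628, 0.0051]]
0.2 29 [[0.6492, -0.0077], [0.6615, -0.0012], [0.6631, 0.0085]]
0.222 660 [[0.6467, -0.0062], [0.6545, 0.0011], [0.6612, 0.008]]
```

View pics/w1.png

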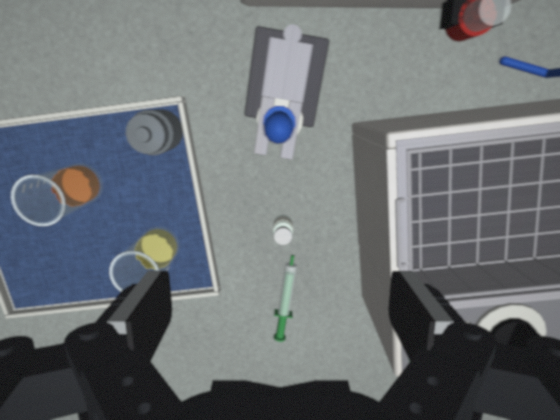

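send_rows --motion '[[[0.03, -0.002, 0], [0, 0, 0.6], 1], [[0.027, -0.001, 0], [0, 0, 0], 1], [[0, 0, 0.035], [0, 0, 0], 1], [[0, 0, 0.035], [0, 0, 0], 1], [[0, 0, 0.035], [0, 0, 0], 1], [[0, 0, 0.03], [0, 0, 0], 1], [[0, 0, 0.01], [0, 0, 0], 1], [[0, 0, 0], [0, 0, 0], 1]]'

```text
time: 2.82
tcp_pos: [0.652, -0.0079, 0.187]
ee_rot: [1.0, -0.006, -0.004, 0.001]
wrist_force: [0.3, 0.3, 0.1]
grip_width: 0.0856
grip_force: 0.0
```

Run:
```python
from h import *
s=ctrl.sense();print(s["tcp_pos"],s["wrist_force"])
f=snap("wrist","w2");P=cloud(f)
c=f["pixels"].astype(int)
for lo,hi in((.14,.15),(.15,.18),(.18,.2),(.2,.222),(.222,.24)):
    m=(P[...,2]>lo)&(P[...,2]<hi)&(abs(P[...,0]-.65)<.04)&(abs(P[...,1])<.04)&(c[...,0]>c[...,2]+50)
    if m.sum():print(lo,m.sum(),np.round(np.percentile(P[m],[2,50,98],axis=0)[:, :2],4).tolist())
```

```text
[ 0.65201222 -0.00792099  0.18696635] [0.33480861 0.29616355 0.09329616]
0.14 790 [[0.6482, -0.0115], [0.6612, -0.0005], [0.667, 0.0143]]
0.15 1113 [[0.6539, -0.0084], [0.6621, 0.0002], [0.664, 0.0113]]
0.18 1061 [[0.6578, -0.0074], [0.6623, -0.0], [0.6636, 0.0085]]
0.2 2021 [[0.6567, -0.0076], [0.6622, -0.0002], [0.6637, 0.0087]]
0.222 3133 [[0.6513, -0.0071], [0.6583, 0.0007], [0.663, 0.0091]]
```

send_rows --motion '[[[0.002, -0.009, 0], [0, 0, -0.6], 1], [[0, 0, 0], [0, 0, 0], 1], [[0, 0, 0], [0, 0, 0], 1], [[0, 0, 0], [0, 0, 0], 1]]'

```text
time: 3.2
tcp_pos: [0.6577, 0.0034, 0.1921]
ee_rot: [1.0, 0.001, 0.002, -0.0]
wrist_force: [0.8, -0.1, 0.2]
grip_width: 0.0852
grip_force: 0.0
```

send_rows --motion '[[[0, 0, 0], [0, 0, 0], -1], [[0, 0, 0], [0, 0, 0], -1], [[0, 0, 0], [0, 0, 0], -1], [[0, 0, 0], [0, 0, 0], -1], [[0, 0, 0], [0, 0, 0], -1], [[0, 0, 0], [0, 0, 0], -1], [[0, 0, 0], [0, 0, 0], -1], [[0, 0, 0], [0, 0, 0], -1], [[0, 0, 0], [0, 0, 0], -1], [[0, 0, 0], [0, 0, 0], -1]]' --squeeze 70

```text
time: 4.03
tcp_pos: [0.6567, 0.0026, 0.1904]
ee_rot: [1.0, 0.0, 0.0, 0.0]
wrist_force: [-0.7, -1.0, 1.4]
grip_width: 0.0186
grip_force: 68.2
```

send_rows --motion '[[[0, 0, -0.005], [0, 0, 0], -1], [[0, 0, -0.005], [0, 0, 0], -1], [[0, 0, 0], [0, 0, 0], -1], [[-0.0129, -0.0019, 0], [0, 0, 0], -1], [[-0.0129, -0.0019, 0], [0, 0, 0], -1], [[-0.0129, -0.0019, 0], [0, 0, 0], -1], [[-0.0129, -0.0019, 0], [0, 0, 0], -1], [[-0.0129, -0.0018, 0], [0, 0, 0], -1], [[0, 0, -0.02], [0, 0, 0], -1], [[0, 0, -0.03], [0, 0, 0], -1], [[0, 0, -0.035], [0, 0, 0], -1], [[0, 0, -0.02], [0, 0, 0], -1]]'

```text
time: 5.03
tcp_pos: [0.5933, 0.0127, 0.3089]
ee_rot: [1.0, 0.0, 0.002, -0.0]
wrist_force: [1.0, 0.5, -0.4]
grip_width: 0.0185
grip_force: 68.3
```

send_rows --motion '[[[-0.02, -0.03, 0], [0, 0, 0], -1], [[-0.02, -0.03, 0], [0, 0, 0], -1], [[-0.02, -0.03, 0], [0, 0, 0], -1], [[-0.02, -0.03, 0], [0, 0, 0], -1], [[-0.014, -0.02, 0], [0, 0, 0], -1], [[-0.01, -0.011, 0], [0, 0, 0], -1], [[0, 0, 0], [0, 0, 0], -1], [[0, 0, 0], [0, 0, 0], -1], [[0, 0, 0], [0, 0, 0], -1], [[0, 0, 0], [0, 0, 0], -1]]'

```text
time: 5.87
tcp_pos: [0.4891, 0.1618, 0.3053]
ee_rot: [1.0, -0.001, 0.0, 0.0]
wrist_force: [0.3, -0.7, -0.4]
grip_width: 0.0186
grip_force: 68.3
```

Run:
```python
from h import *
s=ctrl.sense();print(s["tcp_pos"],s["wrist_force"],s["grip_width"])
for n in ("side","top","wrist"):
    f=snap(n,n+"3");P=cloud(f)
    for c0 in((.485,.161),(.567,.253)):
        try:print(n,ring(P,np.array(c0),.096))
        except Exception as e:print(n,e)
```

```text
[0.48906239 0.1618156  0.30532733] [ 0.29182433 -0.7335044  -0.39955465] 0.018553446629867354
side (array([0.48696249, 0.16136506]), 155, np.float64(0.001043790060167412), np.float64(0.09443086898476072))
side (array([0.56855403, 0.25305107]), 159, np.float64(0.0010835207326031389), np.float64(0.09492688767841495))
top (array([0.485, 0.161]), 0, np.float64(nan), np.float64(nan))
top (array([0.567, 0.253]), 0, np.float64(nan), np.float64(nan))
wrist (array([0.48729489, 0.15952327]), 431, np.float64(0.0010540689301825196), np.float64(0.09516183602962502))
wrist (array([0.56863965, 0.25088969]), 1042, np.float64(0.0010484933923304313), np.float64(0.09500565966373395))
  return _methods._mean(a, axis=axis, dtype=dtype,
  ret = ret.dtype.type(ret / rcount)
```

View pics/side3.png

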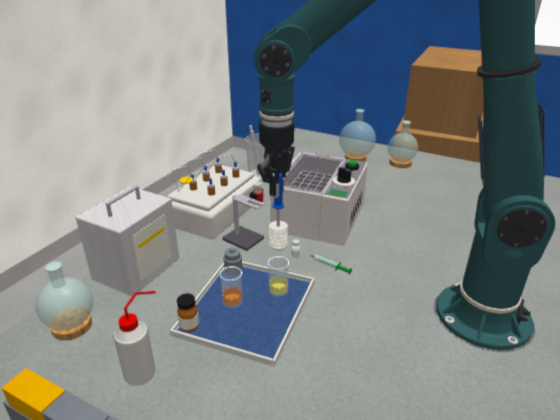

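send_rows --motion '[[[0, 0, 0.03], [0, 0, 0], -1], [[0, 0, 0.03], [0, 0, 0], -1], [[0, 0, 0.03], [0, 0, 0], -1], [[0, 0, 0.02], [0, 0, 0], -1], [[0, 0, 0.011], [0, 0, 0], -1], [[0, 0, 0.004], [0, 0, 0], -1], [[0, 0, 0], [0, 0, 0], -1], [[0, 0, 0], [0, 0, 0], -1], [[0, 0, 0.002], [0, 0, 0], -1], [[0, 0, 0], [0, 0, 0], -1]]'

```text
time: 6.85
tcp_pos: [0.4887, 0.1634, 0.1791]
ee_rot: [1.0, 0.0, 0.001, -0.0]
wrist_force: [0.1, -0.1, 0.0]
grip_width: 0.0185
grip_force: 68.3
```

send_rows --motion '[[[0, 0, 0.001], [0, 0, 0], -1], [[0, 0, 0.001], [0, 0, 0], -1], [[0, 0, 0], [0, 0, 0], -1], [[0, 0, 0], [0, 0, 0], -1]]'

```text
time: 7.18
tcp_pos: [0.4881, 0.1633, 0.1764]
ee_rot: [1.0, 0.0, 0.0, -0.0]
wrist_force: [-0.3, -0.2, -1.0]
grip_width: 0.0188
grip_force: 68.3
```

send_rows --motion '[[[0, 0, 0.001], [0, 0, 0], -1], [[0, 0, 0], [0, 0, 0], -1], [[0, 0, 0], [0, 0, 0], -1]]'

```text
time: 7.43
tcp_pos: [0.4882, 0.1633, 0.1753]
ee_rot: [1.0, 0.0, 0.0, -0.0]
wrist_force: [-0.3, 0.2, -1.0]
grip_width: 0.0187
grip_force: 68.3
```

send_rows --motion '[[[0, 0, 0.001], [0, 0, 0], -1], [[0, 0, 0], [0, 0, 0], -1], [[0, 0, 0], [0, 0, 0], -1]]'

```text
time: 7.68
tcp_pos: [0.4886, 0.1634, 0.1752]
ee_rot: [1.0, 0.0, 0.001, -0.0]
wrist_force: [-1.1, -0.2, 7.0]
grip_width: 0.0183
grip_force: 69.1
```

send_rows --motion '[[[0, 0, -0.02], [0, 0, 0], -1], [[0, 0, -0.025], [0, 0, 0], -1], [[0, 0, -0.015], [0, 0, 0], -1], [[0, 0, 0], [0, 0, 0], -1], [[0, 0, 0.02], [0, 0, 0], -1], [[0, 0, 0.02], [0, 0, 0], -1], [[0, 0, 0.01], [0, 0, 0], -1], [[0, 0, 0.006], [0, 0, 0], -1], [[0, 0, 0.0025], [0, 0, 0], -1], [[0, 0, 0], [0, 0, 0], -1], [[0, 0, 0.001], [0, 0, 0], -1], [[0, 0, 0], [0, 0, 0], -1]]'

```text
time: 8.68
tcp_pos: [0.4886, 0.1634, 0.1753]
ee_rot: [1.0, 0.0, 0.0, -0.0]
wrist_force: [-0.2, -0.0, 0.8]
grip_width: 0.0183
grip_force: 68.7
```

send_rows --motion '[[[0, 0, -0.02], [0, 0, 0], -1], [[0, 0, -0.025], [0, 0, 0], -1], [[0, 0, -0.015], [0, 0, 0], -1], [[0, 0, 0], [0, 0, 0], -1], [[0, 0, 0.02], [0, 0, 0], -1], [[0, 0, 0.02], [0, 0, 0], -1], [[0, 0, 0.01], [0, 0, 0], -1], [[0, 0, 0.006], [0, 0, 0], -1], [[0, 0, 0.003], [0, 0, 0], -1], [[0, 0, 0], [0, 0, 0], -1], [[0, 0, 0.001], [0, 0, 0], -1], [[0, 0, 0], [0, 0, 0], -1]]'

```text
time: 9.68
tcp_pos: [0.4886, 0.1634, 0.1753]
ee_rot: [1.0, 0.0, 0.001, -0.0]
wrist_force: [-0.7, -0.6, 1.6]
grip_width: 0.0183
grip_force: 68.7
```

send_rows --motion '[[[0, 0, -0.02], [0, 0, 0], -1], [[0, 0, -0.025], [0, 0, 0], -1], [[0, 0, -0.015], [0, 0, 0], -1], [[0, 0, 0], [0, 0, 0], -1], [[0, 0, 0.02], [0, 0, 0], -1], [[0, 0, 0.02], [0, 0, 0], -1], [[0, 0, 0.01], [0, 0, 0], -1], [[0, 0, 0.006], [0, 0, 0], -1], [[0, 0, 0.003], [0, 0, 0], -1], [[0, 0, 0], [0, 0, 0], -1], [[0, 0, 0.001], [0, 0, 0], -1], [[0, 0, 0], [0, 0, 0], -1]]'

```text
time: 10.68
tcp_pos: [0.4886, 0.1634, 0.1753]
ee_rot: [1.0, 0.0, 0.001, -0.0]
wrist_force: [-0.6, -0.6, 1.9]
grip_width: 0.0187
grip_force: 68.7
```

send_rows --motion '[[[0, 0, -0.03], [0, 0, 0], -1], [[0, 0, -0.035], [0, 0, 0], -1], [[0, 0, -0.035], [0, 0, 0], -1], [[0, 0, -0.03], [0, 0, 0], -1], [[0.025, -0.028, 0], [0, 0, 0], -1], [[0.025, -0.028, 0], [0, 0, 0], -1], [[0.02, -0.023, 0], [0, 0, 0], -1], [[0.011, -0.012, 0], [0, 0, 0], -1], [[0, 0, 0], [0, 0, 0], -1], [[0, 0, 0], [0, 0, 0], -1], [[0, 0, 0], [0, 0, 0], -1]]'

```text
time: 11.6
tcp_pos: [0.5682, 0.253, 0.3043]
ee_rot: [1.0, -0.0, -0.001, 0.001]
wrist_force: [-0.3, -0.3, -0.4]
grip_width: 0.0184
grip_force: 68.5
```

```bash
cat >> h.py <<'E'
def rims(ns,cs=((.487,.161),(.568,.252))):
    s=ctrl.sense();print(np.round(s["tcp_pos"],4),np.round(s["wrist_force"],1))
    for n in ns:
        P=cloud(grab_frame(n))
        for c0 in cs:
            try:print(n,*[np.round(x,4) for x in ring(P,np.array(c0),.096)])
            except Exception as e:print(n,e)
E
python3 -W ignore -c "
from h import *
rims(('side','wrist'))"
```

```text
[0.5682 0.253  0.3043] [-0.3 -0.3 -0.4]
side [0.4866 0.1613] 149 0.0012 0.0951
side [0.5688 0.253 ] 163 0.0011 0.0945
wrist [0.4873 0.16  ] 808 0.0009 0.0948
wrist [0.5695 0.2514] 462 0.0011 0.0951
```

send_rows --motion '[[[0.003, 0, 0.03], [0, 0, 0], -1], [[0, 0, 0.03], [0, 0, 0], -1], [[0, 0, 0.03], [0, 0, 0], -1], [[0, 0, 0.02], [0, 0, 0], -1], [[0, 0, 0.011], [0, 0, 0], -1], [[0, 0, 0.004], [0, 0, 0], -1], [[0, 0, 0], [0, 0, 0], -1], [[0, 0, 0.001], [0, 0, 0], -1], [[0, 0, 0.001], [0, 0, 0], -1], [[0, 0, 0.001], [0, 0, 0], -1], [[0, 0, 0], [0, 0, 0], -1], [[0, 0, 0], [0, 0, 0], -1]]'

```text
time: 12.7
tcp_pos: [0.5723, 0.2544, 0.1774]
ee_rot: [1.0, 0.0, 0.0, -0.0]
wrist_force: [0.1, -0.9, -0.9]
grip_width: 0.0186
grip_force: 68.5
```

send_rows --motion '[[[0, 0, 0.001], [0, 0, 0], -1], [[0, 0, 0], [0, 0, 0], -1], [[0, 0, 0], [0, 0, 0], -1]]'

```text
time: 12.95
tcp_pos: [0.572, 0.2543, 0.1758]
ee_rot: [1.0, 0.0, -0.0, 0.0]
wrist_force: [0.6, 0.0, -0.8]
grip_width: 0.0186
grip_force: 68.5
```

send_rows --motion '[[[0, 0, 0.001], [0, 0, 0], -1], [[0, 0, 0], [0, 0, 0], -1], [[0, 0, 0], [0, 0, 0], -1]]'

```text
time: 13.2
tcp_pos: [0.5724, 0.2543, 0.1753]
ee_rot: [1.0, 0.0, 0.0, -0.0]
wrist_force: [0.4, -0.8, 3.4]
grip_width: 0.0185
grip_force: 69.2
```

send_rows --motion '[[[0, 0, -0.02], [0, 0, 0], -1], [[0, 0, -0.025], [0, 0, 0], -1], [[0, 0, -0.015], [0, 0, 0], -1], [[0, 0, 0], [0, 0, 0], -1], [[0, 0, 0.02], [0, 0, 0], -1], [[0, 0, 0.02], [0, 0, 0], -1], [[0, 0, 0.01], [0, 0, 0], -1], [[0, 0, 0.006], [0, 0, 0], -1], [[0, 0, 0.003], [0, 0, 0], -1], [[0, 0, 0], [0, 0, 0], -1], [[0, 0, 0.001], [0, 0, 0], -1], [[0, 0, 0], [0, 0, 0], -1]]'

```text
time: 14.2
tcp_pos: [0.5726, 0.2545, 0.1753]
ee_rot: [1.0, 0.0, 0.001, -0.0]
wrist_force: [-1.2, 0.2, 2.1]
grip_width: 0.0186
grip_force: 68.9
```

send_rows --motion '[[[0, 0, -0.02], [0, 0, 0], -1], [[0, 0, -0.025], [0, 0, 0], -1], [[0, 0, -0.015], [0, 0, 0], -1], [[0, 0, 0], [0, 0, 0], -1], [[0, 0, 0.02], [0, 0, 0], -1], [[0, 0, 0.02], [0, 0, 0], -1], [[0, 0, 0.01], [0, 0, 0], -1], [[0, 0, 0.006], [0, 0, 0], -1], [[0, 0, 0.003], [0, 0, 0], -1], [[0, 0, 0], [0, 0, 0], -1], [[0, 0, 0.001], [0, 0, 0], -1], [[0, 0, 0], [0, 0, 0], -1]]'

```text
time: 15.2
tcp_pos: [0.5726, 0.2545, 0.1754]
ee_rot: [1.0, 0.0, 0.001, -0.0]
wrist_force: [-1.0, 0.6, 1.6]
grip_width: 0.0186
grip_force: 68.8
```

send_rows --motion '[[[0, 0, -0.02], [0, 0, 0], -1], [[0, 0, -0.025], [0, 0, 0], -1], [[0, 0, -0.015], [0, 0, 0], -1], [[0, 0, 0], [0, 0, 0], -1], [[0, 0, 0.02], [0, 0, 0], -1], [[0, 0, 0.02], [0, 0, 0], -1], [[0, 0, 0.01], [0, 0, 0], -1], [[0, 0, 0.006], [0, 0, 0], -1], [[0, 0, 0.003], [0, 0, 0], -1], [[0, 0, 0], [0, 0, 0], -1], [[0, 0, 0.001], [0, 0, 0], -1], [[0, 0, 0], [0, 0, 0], -1]]'

```text
time: 16.2
tcp_pos: [0.5726, 0.2545, 0.1753]
ee_rot: [1.0, 0.0, 0.001, -0.0]
wrist_force: [-0.6, -0.2, 0.5]
grip_width: 0.0186
grip_force: 68.8
```

send_rows --motion '[[[0, 0, -0.03], [0, 0, 0], -1], [[0, 0, -0.035], [0, 0, 0], -1], [[0, 0, -0.035], [0, 0, 0], -1], [[0, 0, -0.03], [0, 0, 0], -1], [[0, 0.035, 0], [0, 0, 0], -1], [[0, 0.035, 0], [0, 0, 0], -1], [[0.002, 0.035, 0], [0, 0, 0], -1], [[0.005, 0.035, 0], [0, 0, 0], -1], [[0.005, 0.035, 0], [0, 0, 0], -1], [[0.005, 0.035, 0], [0, 0, 0], -1], [[0.003, 0.02, 0], [0, 0, 0], -1], [[0, 0.01, 0], [0, 0, 0], -1]]'

```text
time: 17.2
tcp_pos: [0.5925, 0.0093, 0.3049]
ee_rot: [1.0, -0.003, 0.0, 0.001]
wrist_force: [0.4, 0.3, -1.4]
grip_width: 0.0184
grip_force: 68.6
```

send_rows --motion '[[[0, 0, 0], [0, 0, 0], -1], [[0, 0, 0], [0, 0, 0], -1], [[0, 0, 0], [0, 0, 0], -1], [[0, 0, 0], [0, 0, 0], -1]]'

```text
time: 17.53
tcp_pos: [0.5919, 0.0172, 0.3048]
ee_rot: [1.0, 0.002, -0.0, -0.001]
wrist_force: [0.4, -0.2, -1.0]
grip_width: 0.0183
grip_force: 68.6
```

```bash
python3 -W ignore - <<'E'
from h import *
rims(('side','wrist'))
for n in("side","wrist"):
    f=snap(n,n+"5");P=cloud(f);c=f["pixels"].astype(int)
    b,g,r=c[...,0],c[...,1],c[...,2]
    x0,y0=ctrl.sense()["tcp_pos"][:2]
    near=(abs(P[...,0]-x0)<.03)&(abs(P[...,1]-y0)<.03)
    for lo in np.arange(.14,.32,.02):
        k=P[near&(P[...,2]>lo)&(P[...,2]<lo+.02)]
        if len(k)>5:print(n,round(lo,2),len(k),np.round(np.percentile(k,[3,97],axis=0)[:,:2],4).tolist())
    k=P[(abs(P[...,2]-.143)<.004)&(P[...,1]>-.03)&(P[...,1]<.04)&(P[...,0]>.61)&(P[...,0]<.74)]
    for lo in np.arange(.61,.73,.01):
        j=k[(k[:,0]>=lo)&(k[:,0]<lo+.01)]
        if len(j):
            h=np.histogram(j[:,1],np.arange(-.03,.041,.004))[0];print("fork x",round(lo,2),len(j),np.round(np.percentile(j[:,1],[3,50,97]),4),h)
E
```

```text
[0.5919 0.0172 0.3048] [ 0.4 -0.2 -1. ]
side [0.4869 0.1612] 152 0.001 0.0945
side [0.5687 0.253 ] 167 0.001 0.0945
wrist [0.4871 0.1588] 837 0.0008 0.0947
wrist [0.569  0.2504] 1069 0.0009 0.0947
side 0.14 48 [[0.5689, 0.0137], [0.6005, 0.0396]]
side 0.16 101 [[0.5684, 0.013], [0.6057, 0.04]]
side 0.18 100 [[0.5675, 0.0144], [0.6039, 0.0396]]
side 0.2 135 [[0.5676, -0.0007], [0.6097, 0.0379]]
side 0.22 18 [[0.5846, 0.0152], [0.5888, 0.0232]]
side 0.24 15 [[0.5851, 0.0162], [0.594, 0.0226]]
side 0.26 66 [[0.5761, 0.0121], [0.5976, 0.0299]]
side 0.28 61 [[0.5791, 0.0084], [0.6001, 0.0358]]
side 0.3 88 [[0.5787, 0.0029], [0.5972, 0.0417]]
fork x 0.62 7 [0.0008 0.0182 0.0248] [0 0 0 0 0 0 0 2 0 0 0 1 1 3 0 0 0]
fork x 0.63 16 [-0.0058 -0.0001  0.0229] [0 0 0 0 0 1 3 5 0 0 1 2 1 3 0 0 0]
fork x 0.64 14 [-0.0141  0.0142  0.0232] [0 0 0 1 0 2 0 3 0 0 1 1 4 2 0 0 0]
fork x 0.65 19 [-0.0148  0.0061  0.0216] [0 0 0 2 0 2 5 0 0 2 2 1 4 1 0 0 0]
fork x 0.66 13 [-0.0145  0.0128  0.0206] [0 0 0 1 2 2 1 0 0 0 1 3 3 0 0 0 0]
fork x 0.67 18 [-0.0128 -0.0011  0.0162] [0 0 0 0 3 1 3 4 2 1 1 3 0 0 0 0 
[... 1196 characters left out ...]
72 43  0  0 30 66 79 17  0  0  0  0]
fork x 0.66 417 [-0.0158 -0.0053  0.0172] [ 0  0  0 47 70 84 10  0  0 62 70 74  0  0  0  0  0]
fork x 0.67 606 [-0.017  -0.0013  0.015 ] [ 0  0  4 71 78 69 74 58 54 83 70 45  0  0  0  0  0]
fork x 0.68 687 [-0.0185 -0.0025  0.0136] [ 0  0 33 77 81 80 74 89 72 89 75 17  0  0  0  0  0]
fork x 0.69 678 [-0.02   -0.0039  0.0122] [ 0  0 62 81 76 78 80 79 80 75 67  0  0  0  0  0  0]
fork x 0.7 719 [-0.0216 -0.0052  0.0108] [ 0 14 84 80 87 79 90 77 88 78 42  0  0  0  0  0  0]
fork x 0.71 578 [-0.0218 -0.0054  0.0095] [ 0 13 40 48 82 92 82 72 74 67  8  0  0  0  0  0  0]
fork x 0.72 210 [-0.0143 -0.008  -0.0017] [ 0  0  0  7 62 71 59 11  0  0  0  0  0  0  0  0  0]
```

View pics/wrist5.png

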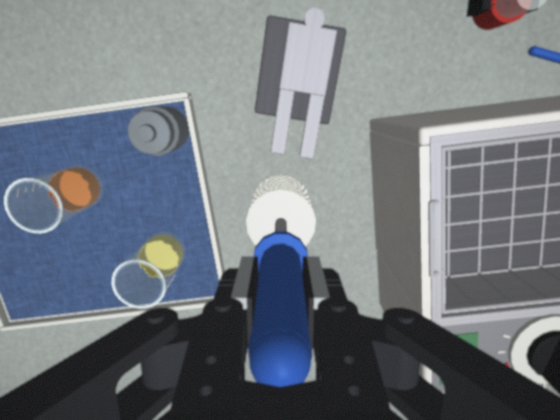

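send_rows --motion '[[[0, 0.003, 0.03], [0, 0, 0], -1], [[0, 0, 0.03], [0, 0, 0], -1], [[0, 0, 0.028], [0, 0, 0], -1], [[0, 0, 0.012], [0, 0, 0], -1], [[0, 0, 0.004], [0, 0, 0], -1], [[0, 0, 0], [0, 0, 0], -1], [[0, 0, 0], [0, 0, 0], -1], [[0, 0, 0], [0, 0, 0], -1], [[0, 0, 0], [0, 0, 0], -1]]'

```text
time: 18.48
tcp_pos: [0.5933, 0.0114, 0.2024]
ee_rot: [1.0, 0.0, 0.002, -0.0]
wrist_force: [-0.5, -0.0, -0.5]
grip_width: 0.0182
grip_force: 68.6
```

```bash
python3 -W ignore - <<'E'
from h import *
f=snap("wrist","wrist6");P=cloud(f);s=ctrl.sense();print(s["tcp_pos"],s["ee_rot"])
x0,y0=s["tcp_pos"][:2]
near=(abs(P[...,0]-x0)<.022)&(abs(P[...,1]-y0)<.03)
for lo in (.1,.11,.12,.135,.15,.153,.156,.16,.2,.23,.235):
    k=P[near&(P[...,2]>lo)&(P[...,2]<lo+.005)]
    if len(k)>5:print(lo,len(k),np.round(np.percentile(k,[2,98],axis=0)[:,:2],4).tolist(),np.round(k[:,:2].mean(0),4))
k=P[(abs(P[...,2]-.144)<.004)&(P[...,1]>-.03)&(P[...,1]<.04)&(P[...,0]>.61)&(P[...,0]<.74)]
for lo in np.arange(.61,.70,.01):
    j=k[(k[:,0]>=lo)&(k[:,0]<lo+.01)]
    if len(j):print("fork",round(lo,2),len(j),np.round(np.percentile(j[:,1],[2,98]).mean(),4),np.round(np.percentile(j[:,1],[2,98]),4))
print(np.percentile(k[:,0],.5))
E
```

```text
[0.5930928  0.01133516 0.20224554] [ 9.99999029e-01  1.20220817e-04  1.38573491e-03 -8.48960960e-05]
0.1 2567 [[0.5791, -0.0095], [0.6114, 0.031]] [0.5958 0.0107]
0.11 31 [[0.5916, 0.007], [0.5944, 0.0145]] [0.5934 0.011 ]
0.12 30 [[0.5921, 0.0072], [0.5947, 0.014]] [0.5937 0.0106]
0.153 15 [[0.6004, 0.0017], [0.6037, 0.0193]] [0.6026 0.0099]
0.156 246 [[0.5904, -0.0016], [0.6041, 0.0232]] [0.5997 0.0107]
0.16 696 [[0.5883, -0.0015], [0.6038, 0.0231]] [0.5981 0.0109]
0.2 702 [[0.5948, -0.0109], [0.6055, 0.0329]] [0.601 0.011]
0.23 2057 [[0.5876, -0.0171], [0.6078, 0.0398]] [0.6008 0.0113]
0.235 2398 [[0.5867, -0.0183], [0.6067, 0.0404]] [0.6008 0.0114]
fork 0.62 441 0.006 [-0.0103  0.0223]
fork 0.63 848 0.0053 [-0.0115  0.022 ]
fork 0.64 917 0.0036 [-0.0131  0.0204]
fork 0.65 909 0.0021 [-0.0146  0.0188]
fork 0.66 1011 0.0005 [-0.0162  0.0172]
fork 0.67 1477 -0.0009 [-0.0175  0.0157]
fork 0.68 1658 -0.0024 [-0.019   0.0141]
fork 0.69 1739 -0.0041 [-0.0206  0.0123]
0.624430446237102
```

send_rows --motion '[[[0, -0.001, 0], [0, 0, 0], -1], [[0.012, 0.0019, 0], [0, 0, 0], -1], [[0.012, 0.0019, 0], [0, 0, 0], -1], [[0.012, 0.0019, 0], [0, 0, 0], -1], [[0.012, 0.0019, 0], [0, 0, 0], -1], [[0.009, 0.0013, 0], [0, 0, 0], -1], [[0.005, 0.0007, 0], [0, 0, 0], -1], [[0, 0, 0], [0, 0, 0], -1], [[0, 0, 0], [0, 0, 0], -1], [[0, 0, 0], [0, 0, 0], -1]]'

```text
time: 19.37
tcp_pos: [0.6532, 0.0029, 0.2007]
ee_rot: [1.0, 0.0, -0.001, -0.0]
wrist_force: [0.1, -0.9, -0.5]
grip_width: 0.0185
grip_force: 68.6
```

send_rows --motion '[[[0, 0, 0.004], [0, 0, 0], -1], [[0, 0, 0.004], [0, 0, 0], -1], [[0, 0, 0.001], [0, 0, 0], -1], [[0, 0, 0.001], [0, 0, 0], -1], [[0, 0, 0], [0, 0, 0], -1], [[0, 0, 0], [0, 0, 0], -1]]'

```text
time: 19.87
tcp_pos: [0.6541, 0.0027, 0.1907]
ee_rot: [1.0, 0.0, 0.0, -0.0]
wrist_force: [-0.4, 0.0, -0.8]
grip_width: 0.0184
grip_force: 68.9
```

send_rows --motion '[[[0, 0, 0.0005], [0, 0, 0], -1], [[0, 0, 0], [0, 0, 0], -1], [[0, 0, 0.0005], [0, 0, 0], -1], [[0, 0, 0], [0, 0, 0], -1], [[0, 0, 0], [0, 0, 0], -1]]'

```text
time: 20.28
tcp_pos: [0.6544, 0.0027, 0.1904]
ee_rot: [1.0, 0.0, 0.0, 0.0]
wrist_force: [-0.8, -0.4, 3.3]
grip_width: 0.0182
grip_force: 69.0
```

send_rows --motion '[[[0, 0, 0], [0, 0, 0], -0.4], [[0, 0, 0], [0, 0, 0], -0.4], [[0, 0, 0], [0, 0, 0], 0], [[0, 0, 0], [0, 0, 0], 0], [[0, 0, 0], [0, 0, 0], 1], [[0, 0, 0], [0, 0, 0], 1], [[0, 0, 0], [0, 0, 0], 1], [[0, 0, 0], [0, 0, 0], 1], [[0, 0, 0], [0, 0, 0], 1], [[0, 0, 0], [0, 0, 0], 1], [[0, 0, 0], [0, 0, 0], 1], [[0, 0, 0], [0, 0, 0], 1]]'

```text
time: 21.28
tcp_pos: [0.6541, 0.0027, 0.1898]
ee_rot: [1.0, 0.0, 0.0, 0.0]
wrist_force: [-0.4, 0.1, -0.5]
grip_width: 0.0854
grip_force: 0.0
```

send_rows --motion '[[[0, 0, -0.01], [0, 0, 0], 1], [[0, 0, -0.02], [0, 0, 0], 1], [[0, 0, -0.03], [0, 0, 0], 1], [[0, 0, -0.03], [0, 0, 0], 1], [[0, 0, -0.02], [0, 0, 0], 1], [[-0.03, -0.028, 0], [0, 0, 0], 1], [[-0.03, -0.028, 0], [0, 0, 0], 1], [[-0.03, -0.028, 0], [0, 0, 0], 1], [[-0.03, -0.028, 0], [0, 0, 0], 1], [[-0.03, -0.028, 0], [0, 0, 0], 1], [[-0.017, -0.016, 0], [0, 0, 0], 1], [[0, 0, 0], [0, 0, 0], 1]]'

```text
time: 22.28
tcp_pos: [0.4824, 0.1635, 0.3007]
ee_rot: [1.0, 0.005, -0.001, -0.001]
wrist_force: [0.1, -0.1, -0.5]
grip_width: 0.0855
grip_force: 0.0
```

send_rows --motion '[[[0, 0, 0], [0, 0, 0], 1], [[0, 0, 0], [0, 0, 0], 1], [[0, 0, 0], [0, 0, 0], 1]]'

```text
time: 22.53
tcp_pos: [0.4884, 0.1574, 0.3002]
ee_rot: [1.0, -0.001, 0.001, 0.0]
wrist_force: [0.6, -0.0, -1.4]
grip_width: 0.0852
grip_force: 0.0
```

```bash
python3 -W ignore - <<'E'
from h import *
rims(("side","wrist"))
f=snap("side","side7")
P=cloud(f);c=f["pixels"].astype(int);b,g,r=c[...,0],c[...,1],c[...,2]
m=(b>110)&(r<80)&(g<120)&(P[...,2]>.15)&(P[...,1]>-.03)&(P[...,1]<.04)&(P[...,0]<.7)
q=P[m]
for lo,hi in((.15,.17),(.17,.2),(.2,.22),(.22,.24)):
    k=q[(q[:,2]>lo)&(q[:,2]<hi)]
    if len(k):print(lo,len(k),np.round(k.mean(0),4))
cv2.imwrite("pics/s7c.png",cv2.resize(f["pixels"][140:340,160:400],None,fx=3,fy=3))
E
```

```text
[0.4884 0.1574 0.3002] [ 0.6 -0.  -1.4]
side [0.487  0.1614] 146 0.0011 0.0952
side [0.5688 0.2535] 164 0.0011 0.0945
wrist [0.487  0.1595] 844 0.0011 0.095
wrist [0.5686 0.2509] 1063 0.001 0.095
0.15 35 [0.6461 0.0095 0.1566]
0.17 41 [0.6455 0.0091 0.1864]
0.2 31 [0.6468 0.009  0.2103]
0.22 26 [0.6471 0.0086 0.227 ]
```

View pics/s7c.png

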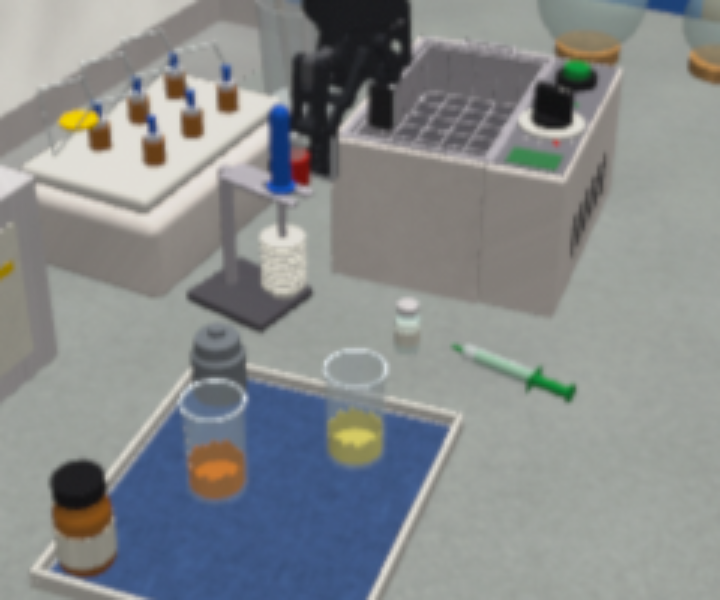

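send_rows --motion '[[[0, -0.002, 0.035], [0, 0, 0], 1], [[0, 0, 0.035], [0, 0, 0], 1], [[0, 0, 0.035], [0, 0, 0], 1], [[0, 0, 0.035], [0, 0, 0], 1], [[0, 0, 0.035], [0, 0, 0], 1], [[0, 0, 0.03], [0, 0, 0], 1], [[0, 0, 0.014], [0, 0, 0], 1], [[0, 0, 0.006], [0, 0, 0], 1], [[0, 0, 0], [0, 0, 0], 1], [[0, 0, 0], [0, 0, 0], 1], [[0, 0, 0], [0, 0, 0], 1]]'

```text
time: 23.6
tcp_pos: [0.4882, 0.1608, 0.0759]
ee_rot: [1.0, -0.0, 0.001, -0.0]
wrist_force: [0.5, -0.4, 0.6]
grip_width: 0.0851
grip_force: 0.0
```

send_rows --motion '[[[0, 0, 0], [0, 0, 0], 0.5], [[0, 0, 0], [0, 0, 0], 0.4], [[0, 0, 0], [0, 0, 0], 0.35], [[0, 0, 0], [0, 0, 0], 0.3], [[0, 0, 0], [0, 0, 0], 0.25], [[0, 0, 0], [0, 0, 0], 0.2], [[0, 0, 0], [0, 0, 0], 0.15], [[0, 0, 0], [0, 0, 0], 0.1], [[0, 0, 0], [0, 0, 0], 0], [[0, 0, 0], [0, 0, 0], -0.1], [[0, 0, 0], [0, 0, 0], -0.1], [[0, 0, 0], [0, 0, 0], -0.1]]' --squeeze 25

```text
time: 24.6
tcp_pos: [0.4873, 0.1604, 0.0753]
ee_rot: [1.0, -0.0, 0.0, 0.0]
wrist_force: [-1.0, -1.4, 5.9]
grip_width: 0.0511
grip_force: 25.2
```

send_rows --motion '[[[0, 0, -0.005], [0, 0, 0], -0.1], [[0, 0, -0.015], [0, 0, 0], -0.1], [[0, 0, -0.03], [0, 0, 0], -0.1], [[0, 0, -0.035], [0, 0, 0], -0.1], [[0, 0, -0.035], [0, 0, 0], -0.1], [[0, 0, -0.035], [0, 0, 0], -0.1], [[0, 0, -0.035], [0, 0, 0], -0.1], [[0, 0, -0.025], [0, 0, 0], -0.1], [[0, 0, -0.01], [0, 0, 0], -0.1], [[0, 0, 0], [0, 0, 0], -0.1]]'

```text
time: 25.43
tcp_pos: [0.4883, 0.1612, 0.3023]
ee_rot: [1.0, 0.0, 0.003, -0.001]
wrist_force: [1.5, -0.6, -0.4]
grip_width: 0.0509
grip_force: 26.4
```

```bash
python3 -W ignore - <<'E'
from h import *
s=ctrl.sense();print(s["tcp_pos"],s["grip_width"],s["grip_force"])
yaw=np.radians(7);u=np.array([np.cos(yaw),np.sin(yaw)]);v=np.array([-u[1],u[0]]);C=np.array([.545,-.2353])
for n in("top0","side0","w1"):
    P=np.load(n+".npz")["P"];xy=P[...,:2]-C;a=xy@u;b=xy@v
    inside=(abs(a)<.125)&(abs(b)<.14)
    m=inside&(P[...,2]<.108)&(P[...,2]>.09)
    print(n,m.sum(),"floor a",np.round(np.percentile(a[m],[1,99]),4),"b",np.round(np.percentile(b[m],[1,99]),4),np.round(np.median(P[m][:,2]),4))
    m=inside&(abs(P[...,2]-.16)<.006)
    # inner mouth edges: along center b
    for bb in(-.08,0,.08):
        k=m&(abs(b-bb)<.02);h=a[k];print("  top a at b",bb,np.round([h.min(),h[h<.03].max() if (h<.03).any() else 9,h[h>.03].min() if (h>.03).any() else 9,h.max()],4))
E
```

```text
[0.48832033 0.16124238 0.30232433] 0.05089809160522957 26.44041419494897
top0 3239 floor a [-0.1222  0.1026] b [-0.1215  0.1388] 0.0963
  top a at b -0.08 [-0.1222 -0.0366  0.0976  0.1167]
  top a at b 0 [-0.1223 -0.0366  0.0969  0.1169]
  top a at b 0.08 [-0.1225 -0.0365  0.0975  0.117 ]
side0 1118 floor a [-0.1194  0.1125] b [-0.1285  0.1394] 0.0986
  top a at b -0.08 [-0.1193 -0.0348  0.1015  0.1203]
  top a at b 0 [-0.1195 -0.0328  0.1     0.1217]
  top a at b 0.08 [-0.1195 -0.0332  0.0999  0.1198]
w1 19414 floor a [-0.0486  0.1198] b [-0.0555  0.1368] 0.0957Traceback (most recent call last):
  File "<stdin>", line 12, in <module>
    return umr_minimum(a, axis, None, out, keepdims, initial, where)
ValueError: zero-size array to reduction operation minimum which has no identity
```

send_rows --motion '[[[0.005, 0.015, 0], [0, 0, 0], -0.1], [[0.009, 0.033, 0], [0, 0, 0], -0.1], [[0.01, 0.035, 0], [0, 0, 0], -0.1], [[0.01, 0.035, 0], [0, 0, 0], -0.1], [[0.01, 0.035, 0], [0, 0, 0], -0.1], [[0.01, 0.035, 0], [0, 0, 0], -0.1], [[0.01, 0.035, 0], [0, 0, 0], -0.1], [[0.01, 0.035, 0], [0, 0, 0], -0.1], [[0.01, 0.035, 0], [0, 0, 0], -0.1], [[0.008, 0.028, 0], [0, 0, 0], -0.1], [[0.003, 0.015, 0], [0, 0, 0], -0.1], [[0, 0, 0], [0, 0, 0], -0.1]]'

```text
time: 26.43
tcp_pos: [0.581, -0.18, 0.2973]
ee_rot: [1.0, -0.003, -0.002, 0.001]
wrist_force: [0.4, -0.0, -0.2]
grip_width: 0.0508
grip_force: 26.4
```

send_rows --motion '[[[0, 0, 0], [0, 0, 0], -0.1], [[0, 0, 0], [0, 0, 0], -0.1], [[0, 0, 0], [0, 0, 0], -0.1], [[0, 0, 0], [0, 0, 0], -0.1]]'

```text
time: 26.77
tcp_pos: [0.5821, -0.1729, 0.2997]
ee_rot: [1.0, 0.002, -0.0, -0.001]
wrist_force: [-0.5, 0.2, -1.1]
grip_width: 0.0511
grip_force: 26.4
```

```bash
python3 -W ignore - <<'E'
from h import *
s=ctrl.sense();print(s["tcp_pos"],s["wrist_force"],s["grip_width"])
for n in("wrist","top"):
    f=snap(n,n+"8");P=cloud(f)
    try: print(n,ring(P,np.array([.583,-.175]),s["tcp_pos"][2]+.021))
    except Exception as e: print(e)
a=np.hstack([cv2.resize(cv2.imread("pics/wrist8.png"),(400,300)),cv2.resize(cv2.imread("pics/top8.png"),(400,300))]);cv2.imwrite("pics/c8.png",a)
E
```

```text
[ 0.58205559 -0.17287873  0.29965344] [-0.48367566  0.21560026 -1.05116837] 0.05108312969857813
wrist (array([ 0.583243  , -0.17327241]), 8813, np.float64(0.0010176359851643002), np.float64(0.3193955444462325))
top (array([ 0.58048339, -0.16821845]), 21, np.float64(0.001252240420733186), np.float64(0.3193196055605636))
```

View pics/c8.png

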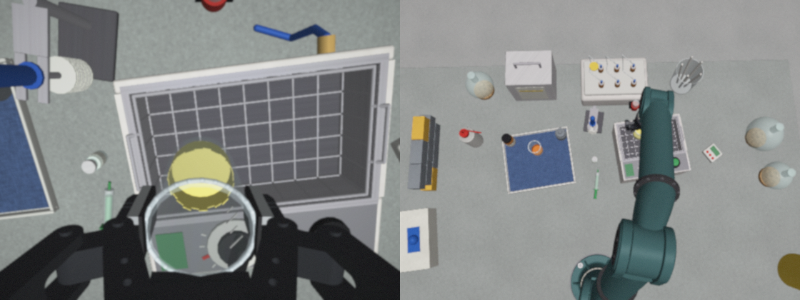

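send_rows --motion '[[[0, 0, 0.025], [0, 0, 0], -0.1], [[0, 0, 0.03], [0, 0, 0], -0.1], [[0, 0, 0.03], [0, 0, 0], -0.1], [[0, 0, 0.02], [0, 0, 0], -0.1], [[0, 0, 0.012], [0, 0, 0], -0.1], [[0, 0, 0.006], [0, 0, 0], -0.1], [[0, 0, 0.002], [0, 0, 0], -0.1], [[0, 0, 0.001], [0, 0, 0], -0.1], [[0, 0, 0], [0, 0, 0], -0.1], [[0, 0, 0], [0, 0, 0], -0.1]]'

```text
time: 27.7
tcp_pos: [0.5831, -0.1756, 0.1751]
ee_rot: [1.0, 0.0, 0.001, 0.0]
wrist_force: [-0.8, -0.2, 0.1]
grip_width: 0.0507
grip_force: 26.4
```

send_rows --motion '[[[0, 0, 0.001], [0, 0, 0], -0.1], [[0, 0, 0.001], [0, 0, 0], -0.1], [[0, 0, 0], [0, 0, 0], -0.1], [[0, 0, 0], [0, 0, 0], -0.1]]'

```text
time: 28.03
tcp_pos: [0.5822, -0.1754, 0.172]
ee_rot: [1.0, 0.0, 0.0, 0.0]
wrist_force: [0.4, -0.4, -1.0]
grip_width: 0.0509
grip_force: 26.4
```

send_rows --motion '[[[0, 0, 0.001], [0, 0, 0], -0.1], [[0, 0, 0.0005], [0, 0, 0], -0.1], [[0, 0, 0], [0, 0, 0], -0.1], [[0, 0, 0], [0, 0, 0], -0.1]]'

```text
time: 28.37
tcp_pos: [0.5821, -0.1753, 0.1702]
ee_rot: [1.0, 0.0, -0.0, -0.0]
wrist_force: [0.2, -0.8, 0.1]
grip_width: 0.0513
grip_force: 26.4
```

send_rows --motion '[[[0, 0, 0.001], [0, 0, 0], -0.1], [[0, 0, 0], [0, 0, 0], -0.1], [[0, 0, 0], [0, 0, 0], -0.1]]'

```text
time: 28.62
tcp_pos: [0.5823, -0.1754, 0.1694]
ee_rot: [1.0, 0.0, 0.0, 0.0]
wrist_force: [-0.0, -0.2, -0.0]
grip_width: 0.0508
grip_force: 26.5
```

send_rows --motion '[[[0, 0, 0.001], [0, 0, 0], -0.1], [[0, 0, 0], [0, 0, 0], -0.1], [[0, 0, 0], [0, 0, 0], -0.1]]'

```text
time: 28.87
tcp_pos: [0.5825, -0.1754, 0.1693]
ee_rot: [1.0, 0.0, 0.0, 0.0]
wrist_force: [-0.8, 1.0, 6.2]
grip_width: 0.0513
grip_force: 26.7
```

send_rows --motion '[[[0, 0, 0], [0, 0, 0], 0.25], [[0, 0, 0], [0, 0, 0], 0.3], [[0, 0, 0], [0, 0, 0], 0.4], [[0, 0, 0], [0, 0, 0], 0.6], [[0, 0, 0], [0, 0, 0], 0.8], [[0, 0, 0], [0, 0, 0], 1], [[0, 0, 0], [0, 0, 0], 1], [[0, 0, 0], [0, 0, 0], 1]]'

```text
time: 29.53
tcp_pos: [0.5821, -0.1753, 0.1682]
ee_rot: [1.0, 0.0, -0.0, -0.0]
wrist_force: [0.7, -0.4, 0.0]
grip_width: 0.0856
grip_force: 0.0
```

send_rows --motion '[[[0, 0, -0.01], [0, 0, 0], 1], [[0, 0, -0.03], [0, 0, 0], 1], [[0, 0, -0.035], [0, 0, 0], 1], [[0, 0, -0.035], [0, 0, 0], 1], [[0, 0, -0.02], [0, 0, 0], 1], [[-0.002, -0.04, 0], [0, 0, 0], 1], [[-0.002, -0.04, 0], [0, 0, 0], 1], [[-0.002, -0.04, 0], [0, 0, 0], 1], [[-0.002, -0.04, 0], [0, 0, 0], 1], [[-0.002, -0.04, 0], [0, 0, 0], 1], [[-0.002, -0.04, 0], [0, 0, 0], 1], [[-0.002, -0.04, 0], [0, 0, 0], 1]]'

```text
time: 30.53
tcp_pos: [0.5677, 0.1065, 0.2993]
ee_rot: [1.0, 0.0, 0.001, -0.0]
wrist_force: [-0.1, -0.4, -0.3]
grip_width: 0.0854
grip_force: 0.0
```

send_rows --motion '[[[0, -0.04, 0], [0, 0, 0], 1], [[0, -0.04, 0], [0, 0, 0], 1], [[0, -0.04, 0], [0, 0, 0], 1], [[0, -0.028, 0], [0, 0, 0], 1], [[0, 0, 0], [0, 0, 0], 1], [[0, 0, 0], [0, 0, 0], 1], [[0, 0, 0], [0, 0, 0], 1], [[0, 0, 0], [0, 0, 0], 1]]'

```text
time: 31.2
tcp_pos: [0.5684, 0.2505, 0.2985]
ee_rot: [1.0, -0.001, 0.0, 0.001]
wrist_force: [-0.2, -0.9, -0.4]
grip_width: 0.0857
grip_force: 0.0
```

```bash
python3 -W ignore - <<'E'
from h import *
rims(("side","wrist"),[(.568,.252)])
f=snap("top","top9");P=cloud(f)
print(ring(P,np.array([.583,-.175]),.19))
f=snap("side","side9");P=cloud(f)
print(ring(P,np.array([.583,-.175]),.19))
E
```

```text
[0.5684 0.2505 0.2985] [-0.2 -0.9 -0.4]
side [0.5689 0.2533] 166 0.0011 0.0946
wrist [0.5692 0.2514] 862 0.001 0.095
(array([ 0.57905067, -0.17404108]), 86, np.float64(0.0010262752642566948), np.float64(0.18851605477176514))
(array([ 0.58253104, -0.17396606]), 111, np.float64(0.0016526737157084373), np.float64(0.1874718082800384))
```

send_rows --motion '[[[0, 0, 0.035], [0, 0, 0], 1], [[0, 0, 0.035], [0, 0, 0], 1], [[0, 0, 0.035], [0, 0, 0], 1], [[0, 0, 0.035], [0, 0, 0], 1], [[0, 0, 0.035], [0, 0, 0], 1], [[0, 0, 0.03], [0, 0, 0], 1], [[0, 0, 0.013], [0, 0, 0], 1], [[0, 0, 0.005], [0, 0, 0], 1], [[0, 0, 0], [0, 0, 0], 1], [[0, 0, 0], [0, 0, 0], 1], [[0, 0, 0], [0, 0, 0], 1]]'

```text
time: 32.32
tcp_pos: [0.5696, 0.2533, 0.0774]
ee_rot: [1.0, 0.0, 0.002, -0.001]
wrist_force: [-0.0, 0.4, -0.7]
grip_width: 0.0856
grip_force: 0.0
```

send_rows --motion '[[[0, 0, 0], [0, 0, 0], 0.5], [[0, 0, 0], [0, 0, 0], 0.4], [[0, 0, 0], [0, 0, 0], 0.35], [[0, 0, 0], [0, 0, 0], 0.3], [[0, 0, 0], [0, 0, 0], 0.25], [[0, 0, 0], [0, 0, 0], 0.2], [[0, 0, 0], [0, 0, 0], 0.15], [[0, 0, 0], [0, 0, 0], 0.1], [[0, 0, 0], [0, 0, 0], 0], [[0, 0, 0], [0, 0, 0], -0.1], [[0, 0, 0], [0, 0, 0], -0.1], [[0, 0, 0], [0, 0, 0], -0.1]]' --squeeze 25

```text
time: 33.32
tcp_pos: [0.5683, 0.2522, 0.0758]
ee_rot: [1.0, -0.0, 0.0, 0.0]
wrist_force: [-0.8, -1.1, 5.6]
grip_width: 0.0521
grip_force: 25.9
```

send_rows --motion '[[[0, 0, -0.005], [0, 0, 0], -0.1], [[0, 0, -0.015], [0, 0, 0], -0.1], [[0, 0, -0.03], [0, 0, 0], -0.1], [[0, 0, -0.035], [0, 0, 0], -0.1], [[0, 0, -0.035], [0, 0, 0], -0.1], [[0, 0, -0.035], [0, 0, 0], -0.1], [[0, 0, -0.035], [0, 0, 0], -0.1], [[0, 0, -0.025], [0, 0, 0], -0.1], [[0, 0, -0.01], [0, 0, 0], -0.1], [[-0.005, 0.02, 0], [0, 0, 0], -0.1], [[-0.005, 0.036, 0], [0, 0, 0], -0.1], [[-0.005, 0.038, 0], [0, 0, 0], -0.1]]'

```text
time: 34.32
tcp_pos: [0.5519, 0.1599, 0.2992]
ee_rot: [1.0, 0.003, -0.001, -0.0]
wrist_force: [0.2, -0.7, -0.9]
grip_width: 0.0522
grip_force: 26.6
```

send_rows --motion '[[[0, 0.038, 0], [0, 0, 0], -0.1], [[0, 0.038, 0], [0, 0, 0], -0.1], [[0, 0.038, 0], [0, 0, 0], -0.1], [[0, 0.038, 0], [0, 0, 0], -0.1], [[0, 0.038, 0], [0, 0, 0], -0.1], [[0.003, 0.038, 0], [0, 0, 0], -0.1], [[0.008, 0.038, 0], [0, 0, 0], -0.1], [[0.008, 0.038, 0], [0, 0, 0], -0.1], [[0.008, 0.038, 0], [0, 0, 0], -0.1], [[0.008, 0.038, 0], [0, 0, 0], -0.1], [[0.006, 0.038, 0], [0, 0, 0], -0.1], [[0.002, 0.025, 0], [0, 0, 0], -0.1]]'

```text
time: 35.32
tcp_pos: [0.5955, -0.2889, 0.2984]
ee_rot: [1.0, -0.002, -0.001, 0.001]
wrist_force: [-0.5, -0.5, -0.7]
grip_width: 0.0525
grip_force: 26.6
```

send_rows --motion '[[[0, 0, 0], [0, 0, 0], -0.1], [[0, 0, 0], [0, 0, 0], -0.1], [[0, 0, 0], [0, 0, 0], -0.1], [[0, 0, 0], [0, 0, 0], -0.1], [[0, 0, 0], [0, 0, 0], -0.1]]'

```text
time: 35.73
tcp_pos: [0.5965, -0.2819, 0.2999]
ee_rot: [1.0, 0.002, -0.0, -0.001]
wrist_force: [0.4, -0.1, -0.6]
grip_width: 0.0521
grip_force: 26.6
```

```bash
python3 -W ignore - <<'E'
from h import *
s=ctrl.sense();print(s["tcp_pos"],s["wrist_force"],s["grip_width"])
f=snap("wrist","wrist10");P=cloud(f)
print("amber",ring(P,s["tcp_pos"][:2],s["tcp_pos"][2]+.021))
print("pale",ring(P,np.array([.582,-.175]),.19))
E
```

```text
[ 0.59647339 -0.28188243  0.2998729 ] [ 0.39293174 -0.12383847 -0.63560332] 0.05207508875485995
amber (array([ 0.59859858, -0.28227629]), 9106, np.float64(0.0011933606070863752), np.float64(0.3191381480242372))
pale (array([ 0.5826671 , -0.17716022]), 1779, np.float64(0.0009194538795773595), np.float64(0.1888441802589575))
```

send_rows --motion '[[[0, 0, 0.025], [0, 0, 0], -0.1], [[0, 0, 0.03], [0, 0, 0], -0.1], [[0, 0, 0.03], [0, 0, 0], -0.1], [[0, 0, 0.02], [0, 0, 0], -0.1], [[0, 0, 0.012], [0, 0, 0], -0.1], [[0, 0, 0.006], [0, 0, 0], -0.1], [[0, 0, 0.002], [0, 0, 0], -0.1], [[0, 0, 0.001], [0, 0, 0], -0.1], [[0, 0, 0.001], [0, 0, 0], -0.1], [[0, 0, 0.001], [0, 0, 0], -0.1], [[0, 0, 0], [0, 0, 0], -0.1], [[0, 0, 0], [0, 0, 0], -0.1]]'

```text
time: 36.78
tcp_pos: [0.5966, -0.2846, 0.1731]
ee_rot: [1.0, 0.0, 0.001, 0.0]
wrist_force: [-0.4, 0.3, -0.5]
grip_width: 0.0522
grip_force: 26.7
```

send_rows --motion '[[[0, 0, 0.001], [0, 0, 0], -0.1], [[0, 0, 0], [0, 0, 0], -0.1], [[0, 0, 0], [0, 0, 0], -0.1]]'

```text
time: 37.03
tcp_pos: [0.5962, -0.2843, 0.1713]
ee_rot: [1.0, 0.0, -0.0, -0.0]
wrist_force: [-0.0, 0.3, -1.0]
grip_width: 0.0522
grip_force: 26.7
```

send_rows --motion '[[[0, 0, 0.0005], [0, 0, 0], -0.1], [[0, 0, 0], [0, 0, 0], -0.1], [[0, 0, 0], [0, 0, 0], -0.1]]'

```text
time: 37.28
tcp_pos: [0.5962, -0.2843, 0.1707]
ee_rot: [1.0, 0.0, -0.0, -0.0]
wrist_force: [-0.3, -0.5, -0.7]
grip_width: 0.052
grip_force: 26.7
```

send_rows --motion '[[[0, 0, 0.001], [0, 0, 0], -0.1], [[0, 0, 0], [0, 0, 0], -0.1], [[0, 0, 0], [0, 0, 0], -0.1]]'

```text
time: 37.53
tcp_pos: [0.5964, -0.2844, 0.1699]
ee_rot: [1.0, 0.0, 0.0, 0.0]
wrist_force: [0.1, 0.4, -0.1]
grip_width: 0.0523
grip_force: 26.7
```

send_rows --motion '[[[0, 0, 0.0005], [0, 0, 0], -0.1], [[0, 0, 0], [0, 0, 0], -0.1], [[0, 0, 0], [0, 0, 0], -0.1]]'

```text
time: 37.78
tcp_pos: [0.5965, -0.2844, 0.1698]
ee_rot: [1.0, 0.0, 0.0, 0.0]
wrist_force: [-1.0, -0.4, 3.3]
grip_width: 0.0521
grip_force: 26.9
```

send_rows --motion '[[[0, 0, 0], [0, 0, 0], 0.25], [[0, 0, 0], [0, 0, 0], 0.3], [[0, 0, 0], [0, 0, 0], 0.4], [[0, 0, 0], [0, 0, 0], 0.6], [[0, 0, 0], [0, 0, 0], 0.8], [[0, 0, 0], [0, 0, 0], 1], [[0, 0, 0], [0, 0, 0], 1], [[0, 0, 0], [0, 0, 0], 1]]'

```text
time: 38.45
tcp_pos: [0.5962, -0.2843, 0.1692]
ee_rot: [1.0, 0.0, -0.0, -0.0]
wrist_force: [-0.0, -0.4, 0.2]
grip_width: 0.0852
grip_force: 0.0
```

send_rows --motion '[[[0, 0, -0.01], [0, 0, 0], 1], [[0, 0, -0.03], [0, 0, 0], 1], [[0, 0, -0.035], [0, 0, 0], 1], [[0, 0, -0.035], [0, 0, 0], 1], [[0, 0, -0.02], [0, 0, 0], 1], [[-0.035, -0.014, 0], [0, 0, 0], 1], [[-0.035, -0.014, 0], [0, 0, 0], 1], [[-0.035, -0.014, 0], [0, 0, 0], 1], [[-0.035, -0.014, 0], [0, 0, 0], 1], [[-0.027, -0.012, 0], [0, 0, 0], 1], [[-0.013, -0.006, 0], [0, 0, 0], 1], [[0, 0, 0], [0, 0, 0], 1]]'

```text
time: 39.45
tcp_pos: [0.4121, -0.2089, 0.2998]
ee_rot: [1.0, -0.0, -0.001, -0.0]
wrist_force: [0.4, 0.5, -0.6]
grip_width: 0.0854
grip_force: 0.0
```

send_rows --motion '[[[0, 0, 0], [0, 0, 0], 1], [[0, 0, 0], [0, 0, 0], 1], [[0, 0, 0], [0, 0, 0], 1]]'

```text
time: 39.7
tcp_pos: [0.4179, -0.211, 0.2998]
ee_rot: [1.0, 0.0, 0.001, 0.0]
wrist_force: [-0.4, 0.5, -0.1]
grip_width: 0.0854
grip_force: 0.0
```

```bash
python3 -W ignore - <<'E'
from h import *
s=ctrl.sense();print(s["tcp_pos"],s["ee_rot"])
f=snap("wrist","wrist11");P=cloud(f)
print("amber",ring(P,np.array([.597,-.284]),.19));print("pale",ring(P,np.array([.582,-.175]),.19))
m=(P[...,2]>.196)&(P[...,2]<.215)&(abs(P[...,1]+.212)<.04)&(abs(P[...,0]-.461)<.04)
rc=cv2.minAreaRect(P[m][:,:2].astype(np.float32));print("knob",rc,m.sum(),np.median(P[m],0))
c=f["pixels"].astype(int);b,g,r=c[...,0],c[...,1],c[...,2]
w=m&(np.minimum(np.minimum(b,g),r)>120);print("pointer",w.sum(),P[w].mean(0) if w.any() else 0)
d=(abs(P[...,0]-.461)<.06)&(abs(P[...,1]+.212)<.06)&(r>130)&(g<80)&(b<80);print("red px",d.sum(),P[d].mean(0), np.argwhere(d).mean(0)[::-1])
m=(P[...,2]>.172)&(P[...,2]<.19)&(g>r+40)&(g>b+30);print("btn",P[m].mean(0),np.ptp(P[m],axis=0),m.sum())
E
```

```text
[ 0.41787536 -0.21101696  0.29980306] [9.99999499e-01 2.22893824e-04 9.04227710e-04 3.66690346e-04]
amber (array([ 0.597, -0.284]), 0, np.float64(nan), np.float64(nan))
pale (array([ 0.582, -0.175]), 0, np.float64(nan), np.float64(nan))
knob ((0.4618114233016968, -0.2149529606103897), (0.013987552374601364, 0.04184109717607498), 78.00257873535156) 1538 [ 0.46302834 -0.21517535  0.20307574]
pointer 135 [ 0.4497014  -0.21231099  0.20323137]
red px 82 [ 0.457692   -0.21560114  0.16147584] [286.54878049 149.31707317]
btn [ 0.47564332 -0.32061464  0.18119579] [0.02822444 0.02860911 0.01125599] 1522
```

View pics/wrist11.png

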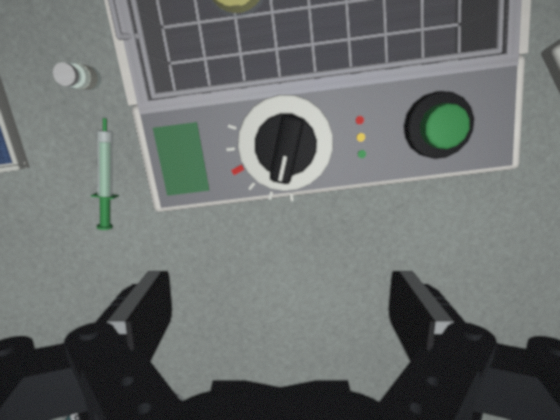

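send_rows --motion '[[[0.025, 0.0025, 0], [0, 0, 0], 0], [[0.019, 0, 0], [0, 0, 0], 0], [[0, 0, 0.02], [0, 0, 6.1], 0], [[0, 0, 0.03], [0, 0, 6.1], 0], [[0, 0, 0.02], [0, 0, 0], 0], [[0, 0, 0], [0, 0, 0], 0], [[0, 0, 0], [0, 0, 0], 0], [[0, 0, 0], [0, 0, 0], 0], [[0, 0, 0], [0, 0, 0], 0]]'

```text
time: 40.5
tcp_pos: [0.4615, -0.2135, 0.2307]
ee_rot: [0.994, -0.106, 0.001, 0.0]
wrist_force: [-1.7, -0.4, 0.7]
grip_width: 0.0427
grip_force: 0.0
```

```bash
python3 -W ignore - <<'E'
from h import *
s=ctrl.sense();print(s["tcp_pos"],R.from_quat(s["ee_rot"]).as_euler("ZYX",degrees=True),s["joints"],s["grip_width"])
for n in("wrist","side"):
    f=snap(n,n+"12");P=cloud(f)
    for c0 in([.597,-.284],[.582,-.175]):
        try:print(n,*ring(P,np.array(c0),.19))
        except Exception as e:print(e)
    c=f["pixels"].astype(int);b,g,r=c[...,0],c[...,1],c[...,2]
    m=(P[...,2]>.192)&(P[...,2]<.21)&(abs(P[...,1]+.212)<.03)&(abs(P[...,0]-.461)<.03)&(r<90)
    if m.sum()>20:print("knob",cv2.minAreaRect(P[m][:,:2].astype(np.float32)),m.sum(),np.percentile(P[m][:,2],[50,98]))
    m=(P[...,2]>.172)&(P[...,2]<.19)&(g>r+40)&(g>b+30);print("btn",P[m].mean(0),m.sum())
E
```

```text
[ 0.46152976 -0.21345854  0.2306666 ] [-1.21765425e+01 -1.71611231e-01  1.79977320e+02] [ 0.32294795  0.34063521  0.02678594  2.10753144 -0.01406795  0.69056624
 -1.42430415] 0.04273282431157947
wrist [ 0.597 -0.284] 0 nan nan
wrist [ 0.58149059 -0.17694257] 2477 0.0010184779434197384 0.18889446984243946
knob ((0.4628131687641144, -0.21519684791564941), (0.013959466479718685, 0.04090166464447975), 78.12483978271484) 2303 [0.20299736 0.20436628]
btn [ 0.47615813 -0.3205659   0.18114455] 2668
side [ 0.59776372 -0.28321795] 88 0.0014767787628980292 0.18690740398461786
side [ 0.58211645 -0.17396346] 108 0.001685120458281255 0.1879708564160874
knob ((0.46106940507888794, -0.20878449082374573), (0.03908369317650795, 0.021417321637272835), 1.3351985216140747) 70 [0.20069672 0.20581912]
btn [ 0.47098448 -0.31150892  0.17918952] 38
```

send_rows --motion '[[[0, 0, 0.02], [0, 0, 0], 0], [[0, 0, 0.012], [0, 0, 0], 0], [[0, 0, 0.004], [0, 0, 0], 0], [[0, 0, 0], [0, 0, 0], 0], [[0, 0, 0], [0, 0, 0], -0.2], [[0, 0, 0], [0, 0, 0], -0.4], [[0, 0, 0], [0, 0, 0], -0.6], [[0, 0, 0], [0, 0, 0], -1], [[0, 0, 0], [0, 0, 0], -1], [[0, 0, 0], [0, 0, 0], -1], [[0, 0, 0], [0, 0, 0], -1]]' --squeeze 30

```text
time: 41.52
tcp_pos: [0.4605, -0.2144, 0.1943]
ee_rot: [0.994, -0.107, 0.001, 0.001]
wrist_force: [-1.7, -4.4, 7.0]
grip_width: 0.0134
grip_force: 35.0
```

send_rows --motion '[[[0, 0, 0], [0, 0, 4], -1], [[0, 0, 0], [0, 0, 6.5], -1], [[0, 0, 0], [0, 0, 7], -1], [[0, 0, 0], [0, 0, 7], -1], [[0, 0, 0], [0, 0, 7], -1], [[0, 0, 0], [0, 0, 7], -1], [[0, 0, 0], [0, 0, 6], -1], [[0, 0, 0], [0, 0, 3.5], -1], [[0, 0, 0], [0, 0, 1.5], -1], [[0, 0, 0], [0, 0, 0], -1], [[0, 0, 0], [0, 0, 0], -1], [[0, 0, 0], [0, 0, 0], -1]]'

```text
time: 42.52
tcp_pos: [0.4609, -0.2139, 0.1943]
ee_rot: [0.858, -0.513, 0.001, 0.0]
wrist_force: [-1.7, -2.2, 6.5]
grip_width: 0.0133
grip_force: 35.1
```

send_rows --motion '[[[0, 0, 0], [0, 0, 0], -0.6], [[0, 0, 0], [0, 0, 0], -0.3], [[0, 0, 0], [0, 0, 0], 0], [[0, 0, 0], [0, 0, 0], 0], [[0, 0, 0], [0, 0, 0], 0], [[0, 0, -0.03], [0, 0, 0], 0], [[0, 0, -0.03], [0, 0, 0], 0], [[0, 0, -0.02], [0, 0, 0], 0], [[0, 0, 0], [0, 0, 0], 0], [[0, 0, 0], [0, 0, 0], 0]]'

```text
time: 43.35
tcp_pos: [0.4608, -0.2129, 0.2742]
ee_rot: [0.859, -0.513, 0.001, -0.0]
wrist_force: [0.1, -0.4, -1.1]
grip_width: 0.0428
grip_force: 0.0
```

send_rows --motion '[[[-0.02, 0, 0], [0, 0, -7], 0], [[-0.02, 0, 0], [0, 0, -7], 0], [[0, 0, 0], [0, 0, -7], 0], [[0, 0, 0], [0, 0, -7], 0], [[0, 0, 0], [0, 0, -7], 0], [[0, 0, 0], [0, 0, -7], 0], [[0, 0, 0], [0, 0, -7], 0], [[0, 0, 0], [0, 0, -7], 0], [[0, 0, 0], [0, 0, -5.7], 0], [[0, 0, 0], [0, 0, 0], 0], [[0, 0, 0], [0, 0, 0], 0], [[0, 0, 0], [0, 0, 0], 0]]'

```text
time: 44.35
tcp_pos: [0.4386, -0.1787, 0.2725]
ee_rot: [1.0, -0.001, -0.001, -0.0]
wrist_force: [0.1, 0.2, -0.4]
grip_width: 0.0429
grip_force: 0.0
```

```bash
python3 -W ignore - <<'E'
from h import *
s=ctrl.sense();print(s["tcp_pos"],R.from_quat(s["ee_rot"]).as_euler("ZYX",degrees=True),s["grip_width"])
f=snap("wrist","wrist13");P=cloud(f)
c=f["pixels"].astype(int);b,g,r=c[...,0],c[...,1],c[...,2]
m=(P[...,2]>.196)&(P[...,2]<.21)&(abs(P[...,1]+.212)<.03)&(abs(P[...,0]-.461)<.03)
print("knob",cv2.minAreaRect(P[m][:,:2].astype(np.float32)),m.sum())
m=(P[...,2]>.172)&(P[...,2]<.19)&(g>r+40)&(g>b+30);print("btn",P[m].mean(0),m.sum())
d=(abs(P[...,2]-.16)<.006)&(r>130)&(g<80)&(b<80)&(P[...,1]>-.23);print("red",d.sum(),P[d].mean(0) if d.any() else 0)
E
```

```text
[ 0.43855624 -0.17873298  0.27245767] [-1.06468014e-01  1.01756605e-01 -1.79965025e+02] 0.042886544248963314
knob ((0.46208441257476807, -0.21494056284427643), (0.014416076242923737, 0.04184822738170624), 28.56914520263672) 1933
btn [ 0.47577858 -0.3204681   0.18115411] 1797
red 44 [ 0.44364563 -0.18064683  0.16153628]
```

View pics/wrist13.png

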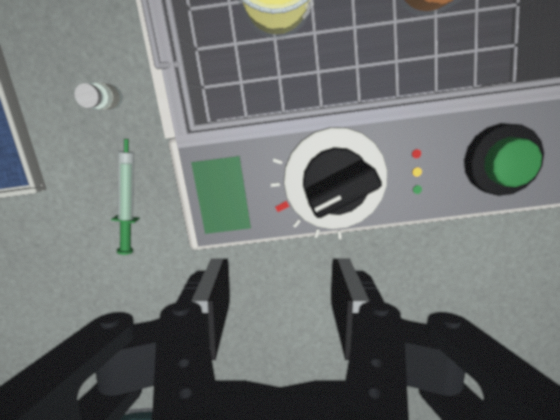

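send_rows --motion '[[[0.009, 0.035, 0], [0, 0, 0], -1], [[0.009, 0.035, 0], [0, 0, 0], -1], [[0.009, 0.035, 0], [0, 0, 0], -1], [[0.0085, 0.034, 0], [0, 0, 0], -1], [[0, 0, 0], [0, 0, 0], -1], [[0, 0, 0.02], [0, 0, 0], -1], [[0, 0, 0.03], [0, 0, 0], -1], [[0, 0, 0.015], [0, 0, 0], -1], [[0, 0, 0.004], [0, 0, 0], -1], [[0, 0, 0], [0, 0, 0], -1], [[0, 0, 0], [0, 0, 0], -1], [[0, 0, 0], [0, 0, 0], -1]]'

```text
time: 45.4
tcp_pos: [0.4756, -0.3184, 0.2055]
ee_rot: [1.0, 0.0, 0.001, 0.001]
wrist_force: [0.7, 0.2, 0.8]
grip_width: 0.0001
grip_force: 0.0
```

send_rows --motion '[[[0, 0, 0.003], [0, 0, 0], -1], [[0, 0, 0.002], [0, 0, 0], -1], [[0, 0, 0.001], [0, 0, 0], -1], [[0, 0, 0.001], [0, 0, 0], -1], [[0, 0, 0], [0, 0, 0], -1], [[0, 0, 0], [0, 0, 0], -1]]'

```text
time: 45.9
tcp_pos: [0.4746, -0.3179, 0.1973]
ee_rot: [1.0, 0.0, -0.0, -0.0]
wrist_force: [-0.7, 0.1, -0.3]
grip_width: -0.0
grip_force: 0.0
```

send_rows --motion '[[[0, 0, 0.001], [0, 0, 0], -1], [[0, 0, 0.001], [0, 0, 0], -1], [[0, 0, 0.001], [0, 0, 0], -1], [[0, 0, 0.001], [0, 0, 0], -1], [[0, 0, 0], [0, 0, 0], -1], [[0, 0, 0], [0, 0, 0], -1]]'

```text
time: 46.4
tcp_pos: [0.4748, -0.3181, 0.1935]
ee_rot: [1.0, 0.0, 0.0, 0.0]
wrist_force: [-1.0, 0.2, 2.8]
grip_width: -0.0002
grip_force: 1.4
```

send_rows --motion '[[[0, 0, 0.001], [0, 0, 0], -1], [[0, 0, 0.001], [0, 0, 0], -1], [[0, 0, 0.001], [0, 0, 0], -1], [[0, 0, 0], [0, 0, 0], -1], [[0, 0, 0], [0, 0, 0], -1]]'

```text
time: 46.82
tcp_pos: [0.4748, -0.3181, 0.1904]
ee_rot: [1.0, 0.0, 0.0, 0.0]
wrist_force: [-0.6, 0.5, 4.2]
grip_width: -0.0
grip_force: 2.3
```

send_rows --motion '[[[0, 0, 0.001], [0, 0, 0], -1], [[0, 0, 0.001], [0, 0, 0], -1], [[0, 0, 0], [0, 0, 0], -1], [[0, 0, 0], [0, 0, 0], -1]]'

```text
time: 47.15
tcp_pos: [0.4749, -0.3181, 0.19]
ee_rot: [1.0, 0.0, 0.0, -0.0]
wrist_force: [-2.0, 2.2, 15.0]
grip_width: -0.0001
grip_force: 7.2
```

Fully down (15 N at the stop). Now I'll retreat and take a final look.

send_rows --motion '[[[0, 0, -0.01], [0, 0, 0], -1], [[0, 0, -0.03], [0, 0, 0], -1], [[0, 0, -0.035], [0, 0, 0], -1], [[0, 0, -0.035], [0, 0, 0], -1], [[0, 0.035, 0], [0, 0, 0], -1], [[0, 0.035, 0], [0, 0, 0], -1], [[0, 0.035, 0], [0, 0, 0], -1], [[0, 0.035, 0], [0, 0, 0], -1], [[0, 0.02, 0], [0, 0, 0], -1], [[0, 0, 0], [0, 0, 0], -1], [[0, 0, 0], [0, 0, 0], -1], [[0, 0, 0], [0, 0, 0], -1]]'

```text
time: 48.15
tcp_pos: [0.4748, -0.4764, 0.2974]
ee_rot: [1.0, 0.001, -0.0, -0.001]
wrist_force: [-0.5, 0.8, 0.7]
grip_width: 0.0002
grip_force: 0.0
```

```bash
python3 -W ignore - <<'E'
from h import *
s=ctrl.sense();print(s["tcp_pos"],s["wrist_force"])
a=snap("side","side14");b=snap("top","top14")
cv2.imwrite("pics/c14.png",np.hstack([cv2.resize(a["pixels"][120:340,160:400],(400,367)),cv2.resize(b["pixels"][130:290,240:415],(400,367))]))
E
```

```text
[ 0.47482762 -0.47641335  0.29736671] [-0.46835858  0.78379211  0.69970114]
```

View pics/c14.png

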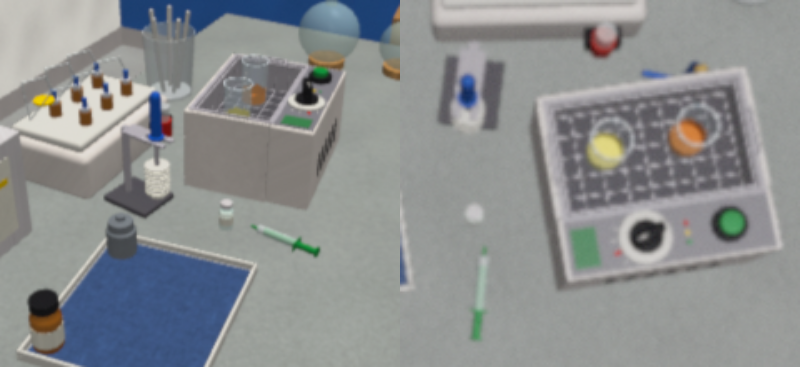

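Both beakers are upright in the basket, the brush hangs in its fork, the dial is at the red mark, and nothing else has been disturbed.

```bash
python3 -c "
from bench import ctrl
print(ctrl.job_done())"
```

```text
the job is handed in; nothing more can be done
None
```

I handed the job in after about 48 s of robot time: I scrubbed the pale beaker and then the amber (there was no dark one), three strokes each to the floor. I then hung the brush back, stood both beakers upright in the basket, set the dial to the red mark and pressed start; `job_done` gave no verdict.

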